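# Make room in the row and put the tin back

### The arm

A 6-joint arm with a two-finger parallel gripper is mounted at the origin on the work surface. World frame = base frame: x ahead of the robot, y to its left, z up, the work surface at z = 0. Lengths are in m, angles in degrees, forces in N, time in s.
With the tool pointing down it reaches from about 0.375 to 0.9 m from the base axis. Payload 3.1 kg.
Tool frame: the origin (TCP) lies at the very end of the fingers, on their centre line; the grasp point (between the pads) lies 19 mm behind it (bot.grip_point_offset is the distance from the TCP to the grasp point, in m); z points along the fingers, x is the direction in which the jaws open and shut, and the axes are right-handed (so a half turn about z gives the same grasp; the last joint's range is limited). The gripper opens to 87 mm and grips with 3 to 60 N. Pads are 19 mm wide; open, the fingers measure 117 mm over their backs; the gripper's body (75 mm by 190 mm) begins 51 mm behind the grasp point.
Start: joints at [-74.628, 30.224, 82.088, -0, 67.689, -10.227], TCP at [0.27, -0.564, 0.223] pointing down, gripper open.
Joint ranges: [-176.69, 176.69], [-43.24, 126.21], [12.49, 139.97], [-82, 262], [0, 151.66], [-163.58, 163.58]. Speed limits (degrees/s): [159.86, 159.86, 180, 180, 180, 180].

### API

Orientations are given as a 3x3 rotation matrix whose columns are the frame's x, y, z axes.
In Python, from rig import bot, capture, recognise, place_of gives the robot as it stands.
- The arm moves only by the tool send_rows, never from a script. Its argument "motion" is a list of rows, each a list of 2 entries, a list of its own where there are three numbers: the shift along the tool's x, y, z in mm, then the turn about the tool's z in rad. A call has exactly 5 rows; each row shifts and turns the pose as measured when the row begins, along the tool's axes as they then stand; what a row does not reach is not made up. A row lasts 1/12 s, in which the tool goes at most 41.7 mm and 7.16 degrees, less where a joint would pass 70% of its speed; a pose out of reach is approached as far as the arm can. A call with a gripper value outside its range is refused whole. "gripper" is the closure, from 0 (fully open) to 1 (shut), set as the call begins (left out, the last holds). The fingers move at their own pace and stop on an object; the grip force is fixed at half the most. Time passes only in rows, so rows that do not move let the fingers close, or fill a call up. It gives the time, the measured TCP pose, the force and the opening at its end, in the units of the state.
- bot.read_state(): the state, without advancing time (a new reading comes with each control period).
- capture(name): name is "scene" or "top"; returns a dict with "image" (420x560x3 uint8, blue, green, red), "fx", "fy", "cx", "cy" (pixels), "rvec" (rotation vector, rad) and "tvec" (3), from world to camera coordinates, as OpenCV has them. Camera axes: x right, y down, z forward; pixel columns grow to the right and rows downward; lengths in m; the calibration is good to about 2 mm. A picture is of the moment at which its call begins. There is no depth.
- bot.hand_in(): hands the job in, once; it reports no verdict.
Trained networks look in the newest picture that a camera, given by its name, has taken for a name from the list of things; names that differ only in an ending like _2 or _b are one class to them, and where a whole thing is asked for, a point or a joint stands for the part that bears it (a point fixed in the world has none). Each returns a list of dicts, best first, with "p" (0 to 1); they miss things now and then, are a little off and sometimes report something else, mostly with a low value. They report only what shows in the picture. A call takes as long as a camera call. They do not tell look-alikes from the thing itself.
- recognise(camera, target): "xy" ([column, row] in pixels, amid what is visible of it).
- place_of(camera, target): "xy" ([column, row] in pixels: a listed point, or the origin of a listed thing).
The state is a dict: "time_s": time; "joint_positions": joint angles; "qvel": joint speeds; "tau": joint torques, N m; "position": TCP position; "tcp_rot": TCP orientation; "force": force on the tool from outside, world axes, zero at the start; "moment": the same for the moment, N m; "opening": opening from 0.0 (shut) to 1.0 (fully open).
Only numpy, scipy, OpenCV 4.12 (cv2) and the standard library are available. Lean on these libraries where they do the work, as an engineer would, in place of code of your own. Each camera call takes 0.05 s, during which the arm holds its last target.

### The job

In the wooden rack on the bench a tight row of steel tins stands between two steel end stops. Gently nudge the two tall tins of the row apart, pushing their groups along until each is up against its stop, then slide the loose tall tin down into the gap between them until it stands on the rack's board. Do not press hard on tins or stops or drop the tin, leave all five tins standing upright in one straight row, let go, and do not disturb the other things on the bench.

Things in the scene. Friction and masses are not known exactly. Their poses are not given: they have to be found in the camera images.
- rack: Fixed rack: plywood board 160 mm (its x) by 340 mm (its y), top face 15 mm above the origin, with 24 mm high rims along the long edges (inner faces at x = -80 and +80 mm). Origin: centre of its underside, z up. Four tins stand on it in a row along y, near x = 0, faces parallel to the rack's axes, 0 to 3 mm apart, with 3 to 40 mm free at each end of the row.
- stops: The two upright steel stops that end the row: 70 mm along the rack's x, 62 high, inner faces 223 mm apart; they flex 1 mm per 10 N. Its origin is just the rack's: the pair is clamped up to 17 mm off the middle along y, unreported: find by contact. Only with both groups against the stops is the gap wide enough (about 47 mm). A group slides at up to 7 N; over 25 N on a stop is too hard.
- tall_a: Tall rectangular steel tin, 50 mm (its x) by 44 mm (its y) by 92 mm high, plus a black screw cap 22 mm across and 12 mm high on top (10 mm to its +x). Mass 0.11 to 0.22 kg. Origin: centre of its underside, z up. In the row, next to tall_b, on its rack -y side. The pair may stand at either end of the row.
- tall_b: Tall rectangular steel tin, 50 mm (its x) by 44 mm (its y) by 92 mm high, plus a black screw cap 22 mm across and 12 mm high on top (10 mm to its +x). Mass 0.11 to 0.22 kg. Origin: centre of its underside, z up. In the row, next to tall_a, on its rack +y side.
- short_a: Short tin of the row: the same 50 mm (x) by 44 mm (y) footprint but only 66 mm high plus the 12 mm cap, up to 0.18 kg. Origin: centre of its underside. Stays in the row; may be pushed along by its neighbour.
- short_b: Short tin of the row: the same 50 mm (x) by 44 mm (y) footprint but only 66 mm high plus the 12 mm cap, up to 0.18 kg. Origin: centre of its underside. Stays in the row; may be pushed along by its neighbour.
- loose_tin: Tall rectangular steel tin, 50 mm (its x) by 44 mm (its y) by 92 mm high, plus a black screw cap 22 mm across and 12 mm high on top (10 mm to its +x). Mass 0.11 to 0.22 kg. Origin: centre of its underside, z up. Stands alone on the bench left of the rack, yaw within 0.5 rad. Goes between tall_a and tall_b, its x along the rack's x.
- spare_tin: Bystander: a short tin (66 mm plus cap) standing alone on the bench beyond the loose one. Leave alone.
- mug: Bystander: white mug, 80 mm across, 90 mm high. Leave alone.
- tape: Bystander: roll of tape lying flat, 90 mm across, 24 mm high. Leave alone.
- jar: Bystander: glass jar, 60 mm across, 80 mm high. Leave alone.
Things that resemble listed ones, but are neither listed nor needed, are in the scene too. What is shaped like the tall_a but orange is not meant.

How it is judged:
By the outcome, as a careful person would: the job done as asked, in the order asked, and still so for the second after the job is handed in, with the robot touching nothing.
It also fails if it takes over 72 s, if anything falls off the work surface, if the arm or the gripper's body presses on something with over 40 N, if the wrist force passes 120 N, or if a joint passes its speed limit or range.

## Working session

There is one attempt and no reset: what is moved stays moved. The work goes in short steps, Python scripts to look and compute and a tool call to move; the robot and the scene stay as the last step left them, time stands still between calls to the robot, and variables do not carry over. Pictures are saved under pics/ and viewed, and the job is handed in when it is done.

Besides the shell and the picture viewer there is one more tool, called by a JSON object that holds its "fn" and its "kwargs". send_rows: Moves the arm, as the interface text tells. Its arguments: {"type":"object","properties":{"motion":{"type":"array","items":{"type":"array"}},"gripper":{"type":"number"}},"required":["motion"]}

```bash
mkdir -p pics; ls
python3 - <<'E'
from rig import bot, capture, recognise, place_of
import cv2
for c in ("scene","top"):
    d=capture(c); cv2.imwrite(f"pics/{c}0.png",d["image"]); print(c,d["fx"],d["fy"],d["cx"],d["cy"],d["rvec"],d["tvec"])
    for t in ["rack","stops","tall_a","short_a","loose_tin","spare_tin","mug","tape","jar"]:
        print(t,[(round(r["p"],2),[round(float(v)) for v in r["xy"]]) for r in recognise(c,t)][:6],[(round(r["p"],2),[round(float(v),1) for v in r["xy"]]) for r in place_of(c,t)][:6])
s=bot.read_state();print(s)
E
```

```text
pics
scene 504.3822971920928 504.3822971920928 271.2952905499365 205.56021750489464 [ 2.14559707  0.80963714 -0.38394536] [-0.43091231 -0.20127306  1.88214152]
rack [(0.68, [241, 236])] [(0.69, [248.6, 230.7])]
stops [(0.92, [228, 234])] [(0.72, [249.8, 231.0])]
tall_a [(0.96, [186, 266]), (0.87, [242, 219]), (0.66, [228, 223]), (0.26, [248, 242])] [(0.85, [226.9, 237.6]), (0.81, [240.7, 232.3]), (0.76, [187.8, 274.8])]
short_a [(0.79, [257, 215]), (0.53, [266, 207])] [(0.68, [262.3, 217.6]), (0.58, [256.3, 225.0]), (0.52, [245.4, 229.5])]
loose_tin [(0.88, [306, 151]), (0.36, [368, 157])] [(0.91, [303.7, 163.2])]
spare_tin [(0.59, [355, 181])] [(0.9, [357.4, 187.8])]
mug [(0.86, [123, 256])] [(0.56, [126.1, 268.0])]
tape [(0.69, [369, 157]), (0.48, [319, 138]), (0.26, [258, 236])] [(0.52, [314.0, 142.5])]
jar [(0.73, [370, 158]), (0.37, [256, 215])] [(0.97, [366.8, 165.7]), (0.64, [238.5, 230.6])]
top 430.7870048448341 430.7870048448341 277.4128418328963 209.0256717356781 [ 2.18345472 -2.20569397  0.04639626] [0.01757508 0.54778742 1.12929089]
rack [(0.63, [312, 209])] [(0.81, [315.
[... 641 characters left out ...]
  8.20872722e+01,  3.61897608e-04,
        6.76889873e+01, -1.02266074e+01]), 'qvel': array([ 0.01238035, -0.016203  ,  0.03080357,  0.05118932,  0.04989433,
        0.0522805 ]), 'tau': array([-1.10180827e-03, -4.40001082e+01, -1.76978642e+01,  6.33387384e-02,
        5.05804620e-02, -1.44009510e-05]), 'position': array([ 0.27006065, -0.56362277,  0.22255092]), 'tcp_rot': array([[ 4.32046354e-01, -9.01851400e-01,  6.78741354e-06],
       [-9.01851400e-01, -4.32046354e-01, -2.64527404e-06],
       [ 5.31812137e-06, -4.97835740e-06, -1.00000000e+00]]), 'force': array([0.1669857 , 0.14481142, 0.62096558]), 'moment': array([-0.03363591,  0.01391475, -0.02591464]), 'opening': 1.0032820237182336}
```

View pictures.

View pics/scene0.png

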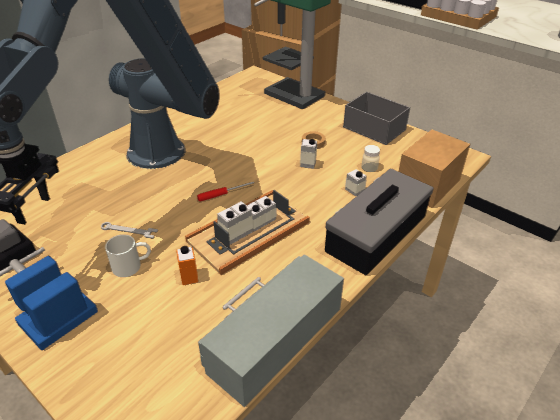

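View pics/top0.png

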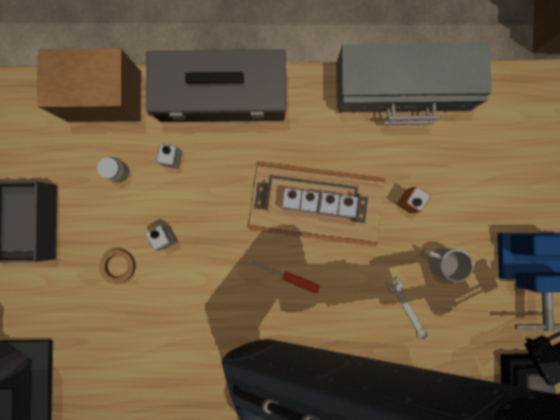

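Run:
```python
import cv2
a=cv2.imread("pics/top0.png"); cv2.imwrite("pics/top0_c.png",cv2.resize(a[130:290,230:450],None,fx=3.6,fy=3.6,interpolation=cv2.INTER_CUBIC))
cv2.imwrite("pics/top0_l.png",cv2.resize(a[190:290,90:250],None,fx=4.5,fy=4.5,interpolation=cv2.INTER_CUBIC))
b=cv2.imread("pics/scene0.png"); cv2.imwrite("pics/scene0_c.png",cv2.resize(b[120:290,160:390],None,fx=3.4,fy=3.4,interpolation=cv2.INTER_CUBIC))
```

```text
(no output)
```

View pics/top0_c.png

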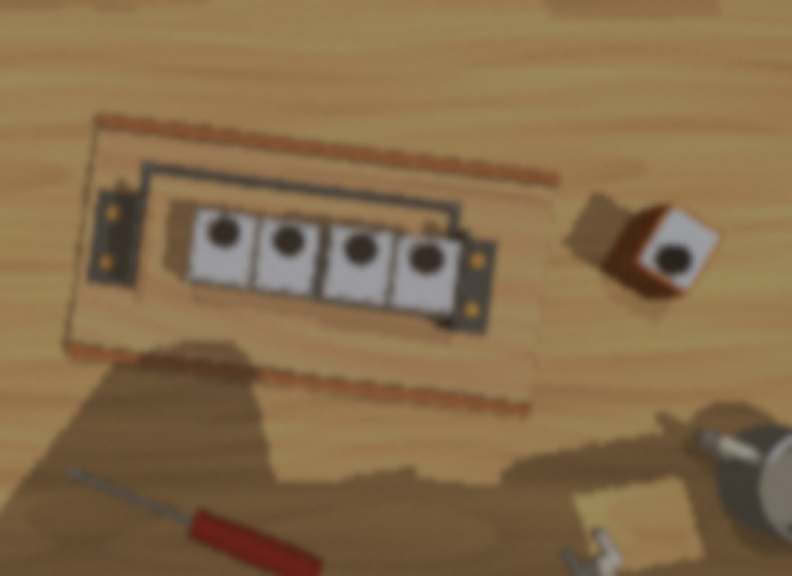

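View pics/top0_l.png

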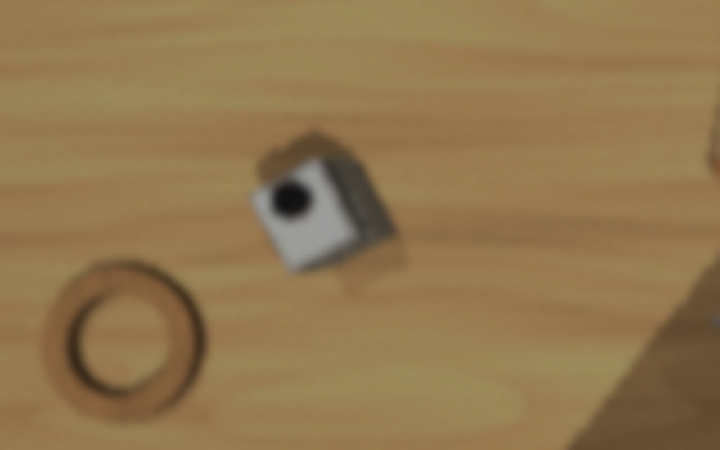

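View pics/scene0_c.png

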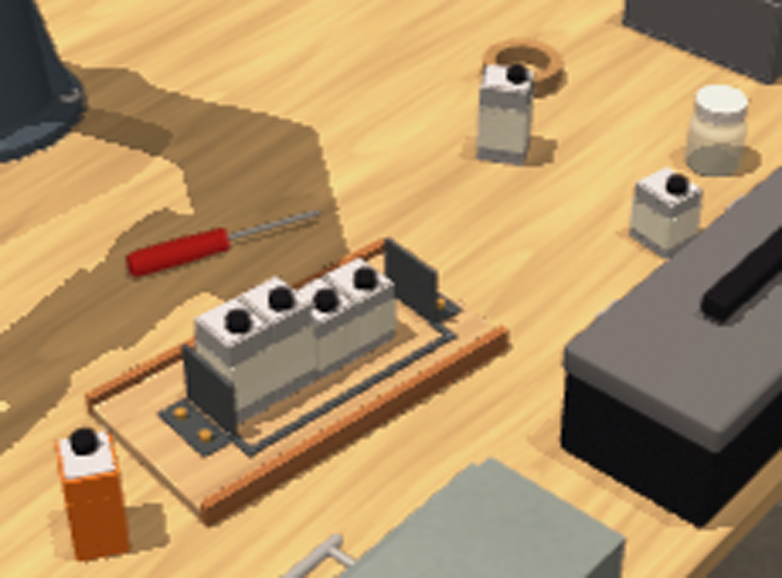

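```bash
cat > h.py <<'E'
import numpy as np, cv2
CAM={"scene":(504.3822971920928,271.2952905499365,205.56021750489464,[ 2.14559707,0.80963714,-0.38394536],[-0.43091231,-0.20127306,1.88214152]),
"top":(430.7870048448341,277.4128418328963,209.0256717356781,[2.18345472,-2.20569397,0.04639626],[0.01757508,0.54778742,1.12929089])}
def K(c):
    f,cx,cy,_,_=CAM[c]; return np.array([[f,0,cx],[0,f,cy],[0,0,1.]])
def proj(c,P):
    return cv2.projectPoints(np.array(P,float).reshape(-1,3),np.array(CAM[c][3]),np.array(CAM[c][4]),K(c),None)[0].reshape(-1,2)
def back(c,uv,z):
    R=cv2.Rodrigues(np.array(CAM[c][3]))[0]; t=np.array(CAM[c][4]); o=-R.T@t
    uv=np.atleast_2d(np.array(uv,float)); d=(np.linalg.inv(K(c))@np.c_[uv,np.ones(len(uv))].T).T@R
    return o+d*((z-o[2])/d[:,2])[:,None]
E
python3 - <<'E'
from h import *
print("campos",back("top",[277,209],0))
a=cv2.imread("pics/top0.png")
g=a.max(axis=2)
# dark blobs in the row
def blobs(x0,y0,x1,y1,th):
    m=(g[y0:y1,x0:x1]<th).astype(np.uint8)
    n,l,s,c=cv2.connectedComponentsWithStats(m)
    for i in range(1,n):
        if 8<s[i,4]<150: print(s[i],c[i]+[x0,y0])
blobs(280,180,365,220,75); print(); blobs(140,220,185,255,60)
# white top segmentation
hsv=cv2.cvtColor(a,cv2.COLOR_BGR2HSV)
print(hsv[200,290],hsv[207,330],hsv[172,280],hsv[240,158], hsv[188,290],hsv[165,300])
E
```

```text
campos [[0.5486447  0.01319835 0.        ]]
[ 9 11  7  7 38] [291.92105263 194.05263158]
[75 13  7  7 18] [357.83333333 196.05555556]
[27 14  7  6 35] [309.77142857 196.42857143]
[47 16  7  7 40] [329.825 198.775]
[65 19  8  6 39] [348.1025641  201.48717949]
[77 23  8 12 58] [360.55172414 208.70689655]
[72 37  7  3 14] [354.85714286 218.42857143]

[11 11  8  7 44] [154.25       233.79545455]
[128   7 155] [120   8 160] [ 17 116 154] [ 40   5 157] [ 13  54 117] [ 17 123 149]
```

Run:
```python
from h import *
a=cv2.imread("pics/top0.png").astype(float)
S=back("top",[[291.9,194.05],[309.8,196.43]],0.087); T=back("top",[[329.8,198.8],[348.1,201.5]],0.113)
L=back("top",[[154.25,233.8]],0.098)
print("caps",S,T,L)
d=(T[1]-S[0])[:2]; print("row yaw", np.degrees(np.arctan2(d[0],-d[1])), np.linalg.norm(np.diff(np.r_[S,T],axis=0)[:,:2],axis=1))
# rims: per column find darkest/most saturated
hsv=cv2.cvtColor(a.astype(np.uint8),cv2.COLOR_BGR2HSV).astype(float)
def rim(xs,f,w=8):
    out=[]
    for x in xs:
        yc=f(x); ys=np.arange(int(yc-w),int(yc+w+1)); s=hsv[ys,x,1]-0; h=a[ys,x,2]-a[ys,x,0]
        wt=np.clip(s-np.median(s)-15,0,None)
        if wt.sum()>0: out.append((x,(wt*ys).sum()/wt.sum()))
    out=np.array(out)
    p=np.polyfit(out[:,0],out[:,1],1)
    for _ in range(3):
        r=out[:,1]-np.polyval(p,out[:,0]); out=out[abs(r)<2*r.std()+.2]; p=np.polyfit(out[:,0],out[:,1],1)
    print(len(out),p,r.std()); return p,out
up=lambda x:164+(x-257)*(180-164)/(384-257)
lo=lambda x:228+(x-249)*(243-228)/(376-249)
for f in (up,lo):
    p,o=rim(range(262,378),f); e=np.array([260,375]); P=back("top",np.c_[e,np.polyval(p,e)],0.03)
    d=P[1]-P[0]; print(P, np.degrees(np.arctan2(d[0],-d[1])))
```

```text
caps [[ 0.58127454 -0.02471747  0.087     ]
 [ 0.57488464 -0.06907722  0.087     ]] [[ 0.56664284 -0.11556275  0.113     ]
 [ 0.55963554 -0.15970451  0.113     ]] [[0.48617109 0.31416158 0.098     ]]
row yaw -9.107274422037118 [0.04481761 0.04721051 0.04469448]
116 [1.29523779e-01 1.29616054e+02] 0.0873064071522347
[[ 0.66785429  0.05646759  0.03      ]
 [ 0.62533637 -0.24437069  0.03      ]] -8.044418926258635
115 [1.31163968e-01 1.94267403e+02] 0.11379926150748897
[[ 0.49709782  0.05784559  0.03      ]
 [ 0.45493518 -0.24082823  0.03      ]] -8.035131400302228
```

```bash
cat >> h.py <<'E'
YAW=np.radians(-8.04); RX=np.array([np.cos(YAW),np.sin(YAW),0]); RY=np.array([-np.sin(YAW),np.cos(YAW),0])
def plan(pos,ang,n,st=None):
    """rows towards pos (m), tool-x world angle ang (deg), tool pointing down"""
    if st is None:
        from rig import bot; st=bot.read_state()
    p=np.array(st["position"]); R=np.array(st["tcp_rot"])
    a0=np.arctan2(R[1,0],R[0,0]); da=(np.radians(ang)-a0+np.pi)%(2*np.pi)-np.pi
    print("t",round(st["time_s"],2),"pos",np.round(p,4),"ang",round(np.degrees(a0),2),"tilt",np.round(R[:,2],4),"F",np.round(st["force"],2),"open",round(st["opening"],3))
    rows=[]
    for i in range(n):
        a=a0+da*i/n; d=(np.array(pos)-p)/n*1000
        x=np.array([np.cos(a),np.sin(a)]); y=np.array([np.sin(a),-np.cos(a)])
        rows.append([[round(float(d[:2]@x),1),round(float(d[:2]@y),1),round(float(-d[2]),1)],round(float(-da/n),3)])
    for k in range(0,n,5): print(rows[k:k+5])
E
python3 - <<'E'
from h import *
plan([0.5497,-0.1583,0.2],-8.04,15)
a=cv2.imread("pics/top0.png"); hsv=cv2.cvtColor(a,cv2.COLOR_BGR2HSV)
sub=hsv[220:255,140:185]; m=((sub[...,1]<25)&(sub[...,2]>125)).astype(np.uint8)
m=cv2.morphologyEx(m,cv2.MORPH_CLOSE,np.ones((5,5)))
c=max(cv2.findContours(m,cv2.RETR_EXTERNAL,cv2.CHAIN_APPROX_NONE)[0],key=cv2.contourArea)
r=cv2.minAreaRect(c); b=cv2.boxPoints(r)+[140,220]; print(r,b)
W=back("top",b,0.092); print(W[:,:2], W.mean(0), np.linalg.norm(np.diff(np.r_[W,W[:1]],axis=0),axis=1))
E
```

```text
t 1.9 pos [ 0.2701 -0.5636  0.2226] ang -64.4 tilt [ 0. -0. -1.] F [0.17 0.14 0.62] open 1.003
[[[-16.3, -28.5, 1.5], -0.066], [[-14.4, -29.5, 1.5], -0.066], [[-12.4, -30.4, 1.5], -0.066], [[-10.4, -31.1, 1.5], -0.066], [[-8.4, -31.7, 1.5], -0.066]]
[[[-6.3, -32.2, 1.5], -0.066], [[-4.1, -32.6, 1.5], -0.066], [[-2.0, -32.8, 1.5], -0.066], [[0.1, -32.8, 1.5], -0.066], [[2.3, -32.7, 1.5], -0.066]]
[[[4.4, -32.5, 1.5], -0.066], [[6.6, -32.2, 1.5], -0.066], [[8.7, -31.7, 1.5], -0.066], [[10.7, -31.0, 1.5], -0.066], [[12.7, -30.3, 1.5], -0.066]]
((16.900001525878906, 17.30000114440918), (18.335756301879883, 15.652474403381348), 63.43495178222656) [[145.8000021  232.60000134]
 [159.80000305 225.60000229]
 [168.         242.        ]
 [154.         249.        ]]
[[0.48929282 0.33679728]
 [0.50619972 0.30226696]
 [0.4656255  0.28191556]
 [0.44877497 0.31639154]] [0.47747325 0.30934283 0.092     ] [0.03844719 0.04539214 0.03837361 0.04536619]
```

{"fn": "send_rows", "kwargs": {"motion": [[[-16, -28, 1], -0.066], [[-14, -30, 1], -0.066], [[-12, -30, 1], -0.066], [[-10, -31, 1], -0.066], [[-8, -32, 1], -0.066]], "gripper": 0}}

```text
time_s: 2.32
position: [0.3628, -0.4344, 0.217]
tcp_rot: [[0.703, -0.711, 0.001], [-0.711, -0.703, -0.009], [0.007, 0.006, -1.0]]
force: [-0.0, -0.3, 0.9]
opening: 1.0
```

{"fn": "send_rows", "kwargs": {"motion": [[[-6, -32, 1], -0.066], [[-4, -33, 1], -0.066], [[-2, -33, 1], -0.066], [[0, -33, 1], -0.066], [[2, -33, 1], -0.066]]}}

```text
time_s: 2.73
position: [0.4587, -0.2915, 0.2114]
tcp_rot: [[0.902, -0.432, 0.003], [-0.432, -0.902, -0.011], [0.007, 0.008, -1.0]]
force: [1.0, 0.4, 0.6]
opening: 0.998
```

{"fn": "send_rows", "kwargs": {"motion": [[[4, -33, 1], -0.066], [[7, -32, 1], -0.066], [[9, -32, 1], -0.066], [[11, -31, 1], -0.066], [[13, -30, 1], -0.066]]}}

```text
time_s: 3.15
position: [0.5532, -0.1463, 0.206]
tcp_rot: [[0.995, -0.1, 0.005], [-0.1, -0.995, -0.012], [0.006, 0.011, -1.0]]
force: [0.9, -0.6, -1.3]
opening: 1.005
```

```bash
python3 -c "
from h import *
plan([0.5497,-0.1583,0.16],-8.04,5)"
```

```text
t 3.15 pos [ 0.5532 -0.1463  0.206 ] ang -5.73 tilt [ 0.0047 -0.0119 -0.9999] F [ 0.94 -0.58 -1.26] open 1.005
[[[-0.5, 2.5, 9.2], 0.008], [[-0.4, 2.5, 9.2], 0.008], [[-0.4, 2.5, 9.2], 0.008], [[-0.4, 2.5, 9.2], 0.008], [[-0.4, 2.5, 9.2], 0.008]]
```

{"fn": "send_rows", "kwargs": {"motion": [[[0, 3, 9], 0.008], [[0, 3, 9], 0.008], [[0, 3, 9], 0.008], [[-1, 2, 9], 0.008], [[0, 0, 0], 0]]}}

```text
time_s: 3.57
position: [0.5538, -0.1532, 0.1676]
tcp_rot: [[0.992, -0.126, 0.007], [-0.126, -0.992, -0.011], [0.009, 0.01, -1.0]]
force: [-0.1, 0.3, -0.5]
opening: 1.004
```

```bash
python3 -c "
from h import *
from rig import capture
d=capture('top'); cv2.imwrite('pics/top1.png',d['image']); cv2.imwrite('pics/top1c.png',cv2.resize(d['image'][130:290,230:450],None,fx=3.6,fy=3.6,interpolation=cv2.INTER_CUBIC))
plan([0.5497,-0.1583,0.13],-8.04,5)"
```

```text
t 3.62 pos [ 0.5542 -0.1535  0.1683] ang -7.21 tilt [ 0.0081 -0.0117 -0.9999] F [-0.92  0.36 -0.47] open 1.0
[[[-0.8, 1.1, 7.7], 0.003], [[-0.8, 1.1, 7.7], 0.003], [[-0.8, 1.1, 7.7], 0.003], [[-0.8, 1.1, 7.7], 0.003], [[-0.8, 1.1, 7.7], 0.003]]
```

View pics/top1c.png

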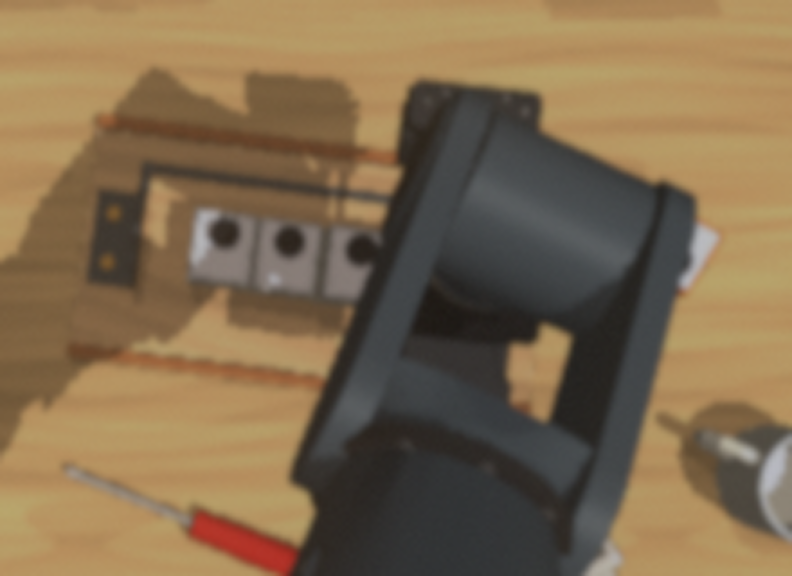

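{"fn": "send_rows", "kwargs": {"motion": [[[0, 0, 0], 0], [[0, 0, 0], 0], [[0, 0, 0], 0], [[0, 0, 0], 0], [[0, 0, 0], 0]]}}

```text
time_s: 4.03
position: [0.5533, -0.1574, 0.169]
tcp_rot: [[0.991, -0.132, 0.009], [-0.132, -0.991, -0.012], [0.01, 0.011, -1.0]]
force: [0.3, 0.1, -0.6]
opening: 1.004
```

```bash
python3 -c "
from h import *
from rig import bot
plan([0.5497,-0.1583,0.13],-8.04,5)
s=bot.read_state(); print(s['qvel'],s['joint_positions'])"
```

```text
t 4.03 pos [ 0.5533 -0.1574  0.169 ] ang -7.59 tilt [ 0.0089 -0.0124 -0.9999] F [ 0.34  0.15 -0.62] open 1.004
[[[-0.7, 0.3, 7.8], 0.002], [[-0.7, 0.3, 7.8], 0.002], [[-0.7, 0.3, 7.8], 0.002], [[-0.7, 0.3, 7.8], 0.002], [[-0.7, 0.3, 7.8], 0.002]]
[-0.31226903 -0.40709407 -0.14846381  0.06395253  0.04674671 -0.04708842] [-26.78666445  30.0226885   92.95580082  -0.48411246  56.24863731
 -18.92539591]
```

{"fn": "send_rows", "kwargs": {"motion": [[[-1, 0, 5], 0], [[-1, 0, 5], 0], [[-1, 0, 5], 0], [[0, 0, 5], 0], [[0, 0, 5], 0]]}}

```text
time_s: 4.45
position: [0.5512, -0.1575, 0.1435]
tcp_rot: [[0.991, -0.132, 0.013], [-0.132, -0.991, -0.014], [0.014, 0.012, -1.0]]
force: [0.3, 0.7, 0.9]
opening: 1.004
```

```bash
python3 -c "
from h import *
from rig import bot
plan([0.5497,-0.1583,0.13],-8.04,5)
s=bot.read_state(); print(s['qvel'],s['joint_positions'])"
```

```text
t 4.45 pos [ 0.5512 -0.1575  0.1435] ang -7.58 tilt [ 0.0125 -0.0141 -0.9998] F [0.27 0.73 0.89] open 1.004
[[[-0.3, 0.2, 2.7], 0.002], [[-0.3, 0.2, 2.7], 0.002], [[-0.3, 0.2, 2.7], 0.002], [[-0.3, 0.2, 2.7], 0.002], [[-0.3, 0.2, 2.7], 0.002]]
[-0.04830734  5.58923154  3.14823026 -0.22307233 -8.44801348  0.06074476] [-26.89796919  31.86806466  94.61808996  -0.49993644  52.51026947
 -19.01583812]
```

{"fn": "send_rows", "kwargs": {"motion": [[[0, 0, -25], 0.004], [[0, 0, -25], 0.004], [[0, 0, -25], 0], [[0, 0, -20], 0], [[0, 0, 0], 0]]}}

```text
time_s: 4.87
position: [0.5473, -0.1545, 0.2346]
tcp_rot: [[0.99, -0.14, -0.001], [-0.14, -0.99, -0.007], [0.001, 0.007, -1.0]]
force: [1.2, -0.6, 0.5]
opening: 1.0
```

```bash
cat > st.py <<'E'
import sys
from h import *
from rig import bot,capture
def settle(n):
    for i in range(n): d=capture('top')
    return d
if __name__=="__main__":
    n=int(sys.argv[1]); 
    if n: settle(n)
    v=[float(x) for x in sys.argv[2:6]]
    plan(v[:3],v[3],1)
E
python3 st.py 3 0.5497 -0.1583 0.13 -8.04
```

```text
t 5.02 pos [ 0.5446 -0.1533  0.2303] ang -8.04 tilt [-0.0083 -0.0036 -1.    ] F [-0.07  0.81 -0.02] open 0.999
[[[5.8, 4.2, 100.3], -0.0]]
```

{"fn": "send_rows", "kwargs": {"motion": [[[2, 2, 8], 0], [[2, 2, 8], 0], [[2, 0, 8], 0], [[0, 0, 8], 0], [[0, 0, 8], 0]]}}

```text
time_s: 5.43
position: [0.5476, -0.1577, 0.1816]
tcp_rot: [[0.99, -0.14, -0.016], [-0.14, -0.99, 0.0], [-0.016, 0.002, -1.0]]
force: [-0.8, 0.2, -0.5]
opening: 1.001
```

```bash
python3 st.py 3 0.5497 -0.1583 0.13 -8.04
```

```text
t 5.58 pos [ 0.5472 -0.1574  0.182 ] ang -8.05 tilt [-1.680e-02  7.000e-04 -9.999e-01] F [ 0.84 -0.69 -0.74] open 0.997
[[[2.6, 0.5, 52.0], -0.0]]
```

```bash
cat >> h.py <<'E'
def js():
    from rig import bot; s=bot.read_state(); q=s['joint_positions']; print(round(s['time_s'],2),np.round(q,2),np.round(s['qvel'],2),"sum",round(q[1]+q[2]+q[4],2),"z",np.round(s['position'],4),np.round(s['tcp_rot'][:2,2],4))
E
python3 - <<'E'
from h import *; from rig import capture
js()
for i in range(2): capture('top'); js()
E
```

```text
5.58 [-27.07  29.22  91.86  -0.47  59.79 -18.78] [ 0.09 -1.48 -1.45  0.05  0.24 -0.02] sum 180.88 z [ 0.5472 -0.1574  0.182 ] [-0.0168  0.0007]
5.63 [-27.07  29.15  91.8   -0.46  59.8  -18.78] [ 0.19 -1.23 -0.92 -0.03  0.01 -0.03] sum 180.76 z [ 0.5479 -0.1577  0.183 ] [-0.0149 -0.0002]
5.68 [-27.06  29.1   91.76  -0.46  59.8  -18.78] [ 0.07 -0.73 -0.6   0.07  0.16 -0.1 ] sum 180.67 z [ 0.5483 -0.1579  0.1837] [-0.0135 -0.0009]
```

{"fn": "send_rows", "kwargs": {"motion": [[[0, 0, 0], 0], [[0, 0, 0], 0], [[0, 0, 0], 0], [[0, 0, 0], 0], [[2, 0, 15], 0]]}}

```text
time_s: 6.1
position: [0.5534, -0.1597, 0.1737]
tcp_rot: [[0.99, -0.14, -0.003], [-0.14, -0.99, -0.006], [-0.002, 0.007, -1.0]]
force: [-0.3, -0.3, 0.2]
opening: 0.996
```

Run:
```python
from h import *; from rig import capture
js()
for i in range(4): capture('top'); js()
```

```text
6.1 [-26.99  29.99  92.01  -0.47  58.   -18.71] [  0.71  16.6    7.17  -0.09 -23.82   0.97] sum 180.0 z [ 0.5534 -0.1597  0.1737] [-0.0031 -0.0063]
6.15 [-26.99  30.29  92.23  -0.47  57.86 -18.7 ] [-0.16  0.35  1.81 -0.19  4.44 -0.19] sum 180.38 z [ 0.5516 -0.1587  0.1697] [-0.009  -0.0032]
6.2 [-27.    30.26  92.24  -0.47  58.02 -18.71] [ 0.07 -0.93 -0.57 -0.09  1.81 -0.1 ] sum 180.53 z [ 0.5507 -0.1584  0.1699] [-0.0114 -0.0021]
6.25 [-26.99  30.23  92.2   -0.47  58.06 -18.71] [ 0.05 -0.72 -0.72  0.01  0.34  0.06] sum 180.49 z [ 0.5509 -0.1584  0.1705] [-0.0108 -0.0023]
6.3 [-26.99  30.2   92.17  -0.47  58.06 -18.71] [-0.   -0.61 -0.59  0.06 -0.09  0.05] sum 180.43 z [ 0.5513 -0.1586  0.1709] [-0.0098 -0.0028]
```

{"fn": "send_rows", "kwargs": {"motion": [[[-1, 0, 8], 0], [[-1, 0, 8], 0], [[0, 0, 8], 0], [[0, 0, 8], 0], [[0, 0, 8], 0]]}}

```text
time_s: 6.72
position: [0.5504, -0.1593, 0.1308]
tcp_rot: [[0.99, -0.14, -0.004], [-0.14, -0.99, -0.006], [-0.003, 0.006, -1.0]]
force: [0.1, 0.5, 0.1]
opening: 1.001
```

Run:
```python
from h import *
js(); plan([0.5497,-0.1583,0.062],-8.04,1)
```

```text
6.72 [-27.09  33.27  94.39  -0.51  52.42 -18.76] [ -0.13   8.98   4.7   -0.05 -13.43   0.08] sum 180.07 z [ 0.5504 -0.1593  0.1308] [-0.0042 -0.0057]
t 6.72 pos [ 0.5504 -0.1593  0.1308] ang -8.02 tilt [-0.0042 -0.0057 -1.    ] F [0.12 0.49 0.09] open 1.001
[[[-0.9, -0.9, 68.8], 0.0]]
```

{"fn": "send_rows", "kwargs": {"motion": [[[0, 0, 7], 0], [[0, 0, 7], 0], [[0, 0, 7], 0], [[0, 0, 7], 0], [[0, 0, 7], 0]]}}

```text
time_s: 7.13
position: [0.5494, -0.1592, 0.0905]
tcp_rot: [[0.99, -0.14, -0.007], [-0.14, -0.99, -0.004], [-0.006, 0.005, -1.0]]
force: [0.1, -0.5, 0.3]
opening: 0.999
```

{"fn": "send_rows", "kwargs": {"motion": [[[0, 0, 7], 0], [[0, 0, 7], 0], [[0, 0, 7], 0], [[0, 0, 6], 0], [[0, 0, 3], 0]]}}

```text
time_s: 7.55
position: [0.5488, -0.1592, 0.0561]
tcp_rot: [[0.99, -0.14, -0.008], [-0.14, -0.99, -0.004], [-0.007, 0.005, -1.0]]
force: [-0.5, 0.0, 0.2]
opening: 1.0
```

Run:
```python
from h import *
from rig import capture
d=capture('scene'); cv2.imwrite('pics/s2.png',d['image']);cv2.imwrite('pics/s2c.png',cv2.resize(d['image'][150:290,160:330],None,fx=4.5,fy=4.2,interpolation=cv2.INTER_CUBIC))
js(); plan([0.5497,-0.1583,0.062],-8.04,1)
```

```text
7.6 [-27.16  39.97  96.84  -0.58  43.55 -18.7 ] [-0.05 -0.93 -0.2   0.01  1.34 -0.01] sum 180.37 z [ 0.5485 -0.159   0.0557] [-0.0089 -0.0033]
t 7.6 pos [ 0.5485 -0.159   0.0557] ang -8.04 tilt [-0.0089 -0.0033 -1.    ] F [-0.08 -0.06 -0.97] open 0.999
[[[1.1, -0.9, -6.3], 0.0]]
```

View pics/s2c.png

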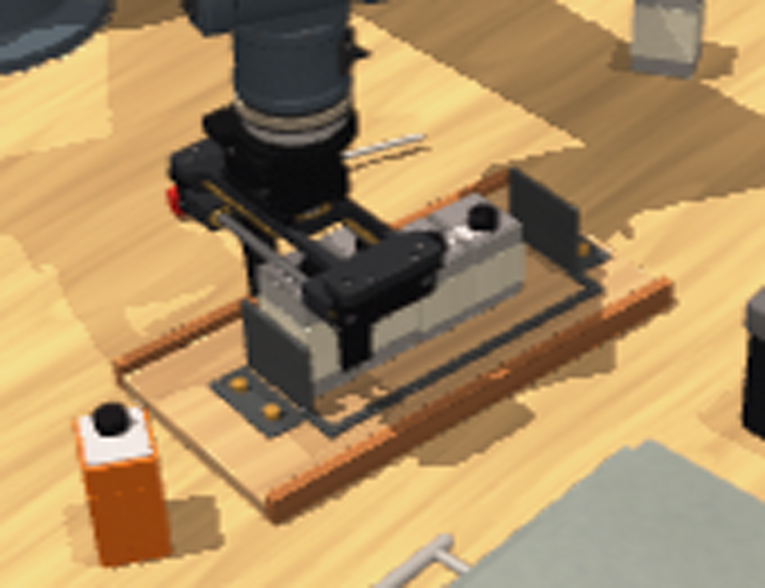

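Run:
```python
from h import *
c=np.array([0.5497,-0.1583,0]); 
def cr(P): p=proj("scene",P); return np.round((p-[160,150])*[4.5,4.2])
t=np.array([0.5485,-0.159,0.0557])
print("finger outer bottom",cr([t+RX*.058,t+RX*.0435]))
for k,s in enumerate((-22,22,66)):
    print(s,cr([c+RX*.025+RY*s/1000+[0,0,.015],c+RX*.025+RY*s/1000+[0,0,.107]]))
# original image check: cap positions in scene
a=cv2.imread("pics/scene0.png")
caps=[c+RX*.01+[0,0,.119],c+RX*.01+RY*.0445+[0,0,.119]]
print(proj("scene",caps), (np.array([[239,321],[281,298]])/3.4+[160,120]))
print(proj("scene",[[0.4862,0.3142,0.104]]),np.array([517,73])/3.4+[160,120])
```

```text
finger outer bottom [[363. 368.]
 [349. 357.]]
-22 [[310. 400.]
 [302. 301.]]
22 [[364. 371.]
 [357. 273.]]
66 [[415. 344.]
 [412. 246.]]
[[229.85930051 212.45883867]
 [242.25186986 205.90239822]] [[230.29411765 214.41176471]
 [242.64705882 207.64705882]]
[[312.03600132 139.90908763]] [312.05882353 141.47058824]
```

{"fn": "send_rows", "kwargs": {"motion": [[[1, 0, -1], 0], [[1, -1, -1], 0], [[0, 0, -1], 0], [[0, 0, 0], 0], [[0, 0, 0], 0]]}}

```text
time_s: 8.02
position: [0.5518, -0.1586, 0.0597]
tcp_rot: [[0.99, -0.14, -0.007], [-0.14, -0.99, -0.004], [-0.006, 0.005, -1.0]]
force: [-0.6, 0.6, -0.1]
opening: 1.006
```

```bash
cat >> h.py <<'E'
def rp():
    from rig import bot; s=bot.read_state(); p=s['position']; R=s['tcp_rot']; g=p-0.019*R[:,2]
    print("t",round(s['time_s'],2),"grip rack-x %.4f y %.4f z %.4f"%(g@RX,g@RY,p[2]),"tilt rx,ry",np.round([R[:,2]@RX,R[:,2]@RY],4),"ang",round(np.degrees(np.arctan2(R[1,0],R[0,0])),2),"F rx,ry,z",np.round([s['force']@RX,s['force']@RY,s['force'][2]],2),"M",np.round(s['moment'],2),"open",round(s['opening'],3))
E
python3 -c "
from h import *
rp()"
```

```text
t 8.02 grip rack-x 0.5687 y -0.0798 z 0.0597 tilt rx,ry [-0.0063 -0.0052] ang -8.03 F rx,ry,z [-0.63  0.48 -0.07] M [-0.02 -0.1   0.02] open 1.006
```

{"fn": "send_rows", "kwargs": {"motion": [[[0, 0, 0], 0], [[0, 0, 0], 0], [[0, 0, 0], 0], [[0, 0, 0], 0], [[0, 0, 0], 0]], "gripper": 0.5}}

```text
time_s: 8.43
position: [0.5523, -0.1588, 0.0608]
tcp_rot: [[0.99, -0.139, -0.005], [-0.14, -0.99, -0.005], [-0.004, 0.006, -1.0]]
force: [0.2, -0.6, -0.4]
opening: 0.709
```

```bash
python3 -c "
from h import *
rp()"
```

```text
t 8.43 grip rack-x 0.5692 y -0.0799 z 0.0608 tilt rx,ry [-0.0044 -0.0059] ang -8.02 F rx,ry,z [ 0.28 -0.53 -0.36] M [-0.01 -0.12  0.03] open 0.709
```

{"fn": "send_rows", "kwargs": {"motion": [[[0, 0, 0], 0], [[0, 0, 0], 0], [[0, 0, 0], 0], [[0, 0, 0], 0], [[0, 0, 0], 0]]}}

```text
time_s: 8.85
position: [0.5517, -0.1587, 0.0608]
tcp_rot: [[0.99, -0.14, -0.006], [-0.14, -0.99, -0.005], [-0.006, 0.006, -1.0]]
force: [0.4, 0.5, 0.8]
opening: 0.57
```

```bash
python3 -c "
from h import *
rp()"
```

```text
t 8.85 grip rack-x 0.5686 y -0.0798 z 0.0608 tilt rx,ry [-0.0056 -0.0056] ang -8.02 F rx,ry,z [0.34 0.54 0.78] M [-0.03  0.01 -0.01] open 0.57
```

{"fn": "send_rows", "kwargs": {"motion": [[[0, 1, 0], 0], [[0, 1, 0], 0], [[0, 1, 0], 0], [[0, 1, 0], 0], [[0, 0, 0], 0]]}}

```text
time_s: 9.27
position: [0.5513, -0.1618, 0.0607]
tcp_rot: [[0.99, -0.14, -0.006], [-0.14, -0.99, -0.003], [-0.006, 0.004, -1.0]]
force: [-0.3, 1.9, 0.0]
opening: 0.572
```

```bash
python3 -c "
from h import *
rp()"
```

```text
t 9.27 grip rack-x 0.5686 y -0.0830 z 0.0607 tilt rx,ry [-0.0056 -0.0037] ang -8.04 F rx,ry,z [-0.51  1.83  0.03] M [ 0.07 -0.15  0.04] open 0.572
```

{"fn": "send_rows", "kwargs": {"motion": [[[0, 1, 0], 0], [[0, 1, 0], 0], [[0, 1, 0], 0], [[0, 0, 0], 0], [[0, 0, 0], 0]]}}

```text
time_s: 9.68
position: [0.5509, -0.1644, 0.0608]
tcp_rot: [[0.99, -0.14, -0.006], [-0.14, -0.99, -0.002], [-0.006, 0.003, -1.0]]
force: [0.5, 2.7, 0.6]
opening: 0.573
```

```bash
python3 -c "
from h import *
rp()"
```

```text
t 9.68 grip rack-x 0.5686 y -0.0856 z 0.0608 tilt rx,ry [-0.0057 -0.0026] ang -8.07 F rx,ry,z [0.16 2.76 0.6 ] M [ 0.18 -0.14  0.03] open 0.573
```

{"fn": "send_rows", "kwargs": {"motion": [[[0, 1, 0], 0], [[0, 1, 0], 0], [[0, 0, 0], 0], [[0, 0, 0], 0], [[0, 0, 0], 0]]}}

```text
time_s: 10.1
position: [0.5509, -0.1643, 0.0608]
tcp_rot: [[0.99, -0.141, -0.006], [-0.141, -0.99, 0.001], [-0.006, -0.0, -1.0]]
force: [0.2, 2.6, 0.7]
opening: 0.576
```

```bash
python3 -c "
from h import *
rp()"
```

```text
t 10.1 grip rack-x 0.5686 y -0.0856 z 0.0608 tilt rx,ry [-0.0056  0.0004] ang -8.08 F rx,ry,z [-0.19  2.56  0.74] M [ 0.33 -0.17  0.03] open 0.576
```

{"fn": "send_rows", "kwargs": {"motion": [[[0, 0, 0], 0], [[0, 0, 0], 0], [[0, 0, 0], 0], [[0, 1, 0], 0], [[0, 2, 0], 0]]}}

```text
time_s: 10.52
position: [0.5508, -0.1652, 0.0609]
tcp_rot: [[0.99, -0.142, -0.005], [-0.142, -0.99, 0.005], [-0.006, -0.004, -1.0]]
force: [3.3, 10.4, 2.7]
opening: 0.576
```

```bash
python3 -c "
from h import *
rp()
from rig import capture
d=capture('scene'); cv2.imwrite('pics/s3.png',d['image']);cv2.imwrite('pics/s3c.png',cv2.resize(d['image'][150:290,160:330],None,fx=4.5,fy=4.2,interpolation=cv2.INTER_CUBIC))
rp()"
```

```text
t 10.52 grip rack-x 0.5686 y -0.0866 z 0.0609 tilt rx,ry [-0.0055  0.0044] ang -8.18 F rx,ry,z [ 1.83 10.74  2.74] M [ 1.67 -0.72  0.18] open 0.576
t 10.57 grip rack-x 0.5686 y -0.0865 z 0.0609 tilt rx,ry [-0.0055  0.0048] ang -8.19 F rx,ry,z [1.14 7.51 1.91] M [ 1.36 -0.56  0.09] open 0.573
```

View pics/s3c.png

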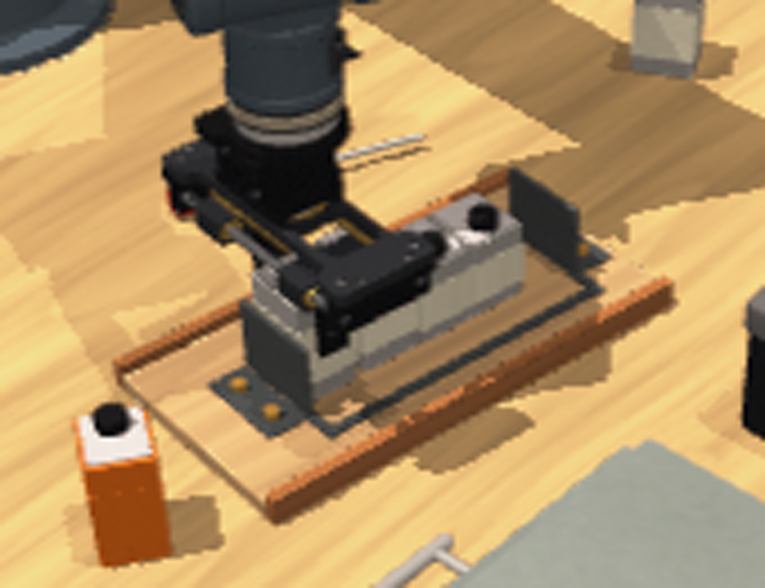

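{"fn": "send_rows", "kwargs": {"motion": [[[0, 0, 0], 0], [[0, 0, 0], 0], [[0, 0, 0], 0], [[0, 0, 0], 0], [[0, 0, 0], 0]], "gripper": 0.05}}

```text
time_s: 10.98
position: [0.5508, -0.1676, 0.0608]
tcp_rot: [[0.99, -0.141, -0.005], [-0.141, -0.99, 0.002], [-0.005, -0.001, -1.0]]
force: [-0.4, 0.8, -0.2]
opening: 0.868
```

```bash
python3 -c "
from h import *
rp()"
```

```text
t 10.98 grip rack-x 0.5690 y -0.0890 z 0.0608 tilt rx,ry [-0.0049  0.0009] ang -8.12 F rx,ry,z [-0.53  0.77 -0.23] M [-0.06 -0.08 -0.04] open 0.868
```

{"fn": "send_rows", "kwargs": {"motion": [[[0, -12, 0], 0], [[0, -12, 0], 0], [[0, -12, 0], 0], [[0, -10, 0], 0], [[0, -5, 0], 0]]}}

```text
time_s: 11.4
position: [0.5585, -0.114, 0.0607]
tcp_rot: [[0.99, -0.144, -0.005], [-0.144, -0.99, 0.001], [-0.005, -0.0, -1.0]]
force: [-0.4, 0.4, -0.8]
opening: 0.947
```

{"fn": "send_rows", "kwargs": {"motion": [[[0, 0, 0], 0], [[0, 0, 0], 0], [[0, 0, 0], 0], [[0, 0, 0], 0], [[0, 0, 0], 0]]}}

```text
time_s: 11.82
position: [0.5587, -0.1108, 0.0608]
tcp_rot: [[0.99, -0.139, -0.005], [-0.139, -0.99, 0.001], [-0.005, -0.0, -1.0]]
force: [0.1, -1.0, 0.1]
opening: 0.95
```

```bash
python3 -c "
from h import *
rp()"
```

```text
t 11.82 grip rack-x 0.5688 y -0.0316 z 0.0608 tilt rx,ry [-0.0051  0.0002] ang -7.99 F rx,ry,z [ 0.19 -0.96  0.14] M [ 0.03 -0.03 -0.01] open 0.95
```

{"fn": "send_rows", "kwargs": {"motion": [[[0, 2, 0], 0], [[0, 1, 0], 0], [[0, 0, 0], 0], [[0, 0, 0], 0], [[0, 0, 0], 0]], "gripper": 0.5}}

```text
time_s: 12.23
position: [0.5583, -0.116, 0.0608]
tcp_rot: [[0.99, -0.142, -0.005], [-0.142, -0.99, 0.0], [-0.005, 0.0, -1.0]]
force: [-0.1, -0.1, 0.8]
opening: 0.656
```

{"fn": "send_rows", "kwargs": {"motion": [[[0, 0, 0], 0], [[0, 0, 0], 0], [[0, 0, 0], 0], [[0, 0, 0], 0], [[0, 0, 0], 0]]}}

```text
time_s: 12.65
position: [0.5576, -0.1161, 0.0607]
tcp_rot: [[0.99, -0.142, -0.006], [-0.142, -0.99, 0.001], [-0.006, 0.0, -1.0]]
force: [0.2, -0.6, 0.0]
opening: 0.575
```

```bash
python3 -c "
from h import *
rp()"
```

```text
t 12.65 grip rack-x 0.5685 y -0.0369 z 0.0607 tilt rx,ry [-0.0058 -0.0001] ang -8.16 F rx,ry,z [ 0.32 -0.55  0.02] M [-0.05 -0.07  0.01] open 0.575
```

{"fn": "send_rows", "kwargs": {"motion": [[[0, -2, 0], 0], [[0, -2, 0], 0], [[0, -2, 0], 0], [[0, -2, 0], 0], [[0, -2, 0], 0]]}}

```text
time_s: 13.07
position: [0.5597, -0.1076, 0.0608]
tcp_rot: [[0.99, -0.141, -0.005], [-0.141, -0.99, -0.003], [-0.004, 0.004, -1.0]]
force: [-0.0, -2.8, -0.8]
opening: 0.573
```

```bash
python3 -c "
from h import *
rp()"
```

```text
t 13.07 grip rack-x 0.5694 y -0.0282 z 0.0608 tilt rx,ry [-0.0041 -0.0036] ang -8.08 F rx,ry,z [ 0.4  -2.82 -0.77] M [-0.38  0.06  0.03] open 0.573
```

{"fn": "send_rows", "kwargs": {"motion": [[[0, -2, 0], 0], [[0, -2, 0], 0], [[0, -2, 0], 0], [[0, -2, 0], 0], [[0, -2, 0], 0]]}}

```text
time_s: 13.48
position: [0.5616, -0.0973, 0.0608]
tcp_rot: [[0.99, -0.14, -0.004], [-0.14, -0.99, -0.004], [-0.003, 0.005, -1.0]]
force: [0.1, -2.2, -0.9]
opening: 0.575
```

```bash
python3 -c "
from h import *
rp()"
```

```text
t 13.48 grip rack-x 0.5697 y -0.0177 z 0.0608 tilt rx,ry [-0.0034 -0.0045] ang -8.07 F rx,ry,z [ 0.41 -2.21 -0.89] M [-0.44  0.04 -0.02] open 0.575
```

{"fn": "send_rows", "kwargs": {"motion": [[[0, -2, 0], 0], [[-0.5, -2, 0], 0], [[-0.5, -2, 0], 0], [[0, -1.5, 0], 0], [[0, -1.5, 0], 0]]}}

```text
time_s: 13.9
position: [0.5623, -0.087, 0.0608]
tcp_rot: [[0.99, -0.14, -0.003], [-0.14, -0.99, -0.004], [-0.003, 0.004, -1.0]]
force: [0.2, -3.1, -1.2]
opening: 0.574
```

```bash
python3 -c "
from h import *
rp()
from rig import capture
d=capture('scene'); cv2.imwrite('pics/s4.png',d['image']);cv2.imwrite('pics/s4c.png',cv2.resize(d['image'][150:290,160:330],None,fx=4.5,fy=4.2,interpolation=cv2.INTER_CUBIC))
"
```

```text
t 13.9 grip rack-x 0.5690 y -0.0075 z 0.0608 tilt rx,ry [-0.0025 -0.0045] ang -8.07 F rx,ry,z [ 0.59 -3.04 -1.17] M [-0.48 -0.01  0.02] open 0.574
```

View pics/s4c.png

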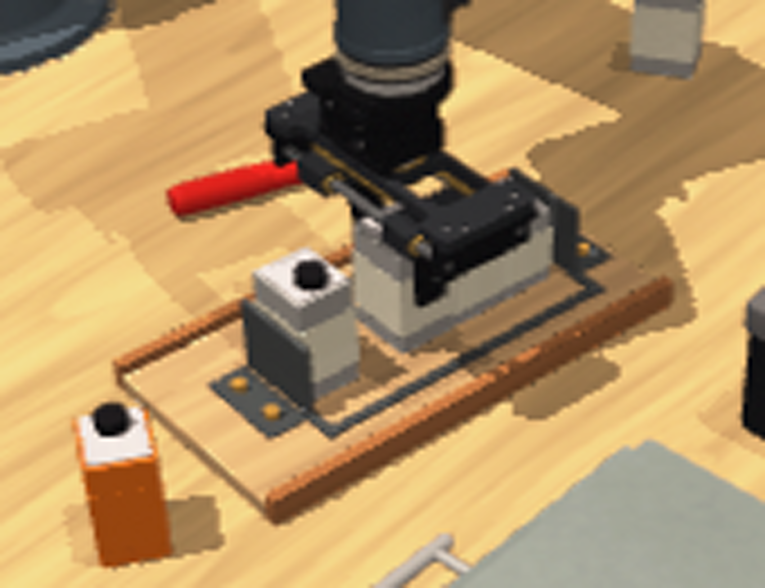

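{"fn": "send_rows", "kwargs": {"motion": [[[0, -1, 0], 0], [[0, -1, 0], 0], [[0, -1, 0], 0], [[0, -1, 0], 0], [[0, -1, 0], 0]]}}

```text
time_s: 14.37
position: [0.563, -0.0815, 0.0608]
tcp_rot: [[0.99, -0.14, -0.003], [-0.14, -0.99, -0.004], [-0.003, 0.004, -1.0]]
force: [0.2, -2.9, 0.3]
opening: 0.573
```

```bash
python3 -c "
from h import *
rp()"
```

```text
t 14.37 grip rack-x 0.5689 y -0.0019 z 0.0608 tilt rx,ry [-0.0027 -0.0045] ang -8.07 F rx,ry,z [ 0.57 -2.89  0.25] M [-0.47 -0.07  0.  ] open 0.573
```

{"fn": "send_rows", "kwargs": {"motion": [[[0, -1, 0], 0], [[0, -1, 0], 0], [[0, -0.5, 0], 0], [[0, -0.5, 0], 0], [[0, -0.5, 0], 0]]}}

```text
time_s: 14.78
position: [0.5635, -0.0777, 0.0608]
tcp_rot: [[0.99, -0.14, -0.003], [-0.14, -0.99, -0.004], [-0.003, 0.005, -1.0]]
force: [-1.0, -2.0, -1.1]
opening: 0.571
```

```bash
python3 -c "
from h import *
rp()"
```

```text
t 14.78 grip rack-x 0.5689 y 0.0019 z 0.0608 tilt rx,ry [-0.0028 -0.0045] ang -8.07 F rx,ry,z [-0.74 -2.15 -1.15] M [-0.41 -0.01  0.04] open 0.571
```

{"fn": "send_rows", "kwargs": {"motion": [[[0, -0.5, 0], 0], [[0, -0.5, 0], 0], [[0, -1, 0], 0], [[0, -1, 0], 0], [[0, -1, 0], 0]]}}

```text
time_s: 15.2
position: [0.5639, -0.0753, 0.0609]
tcp_rot: [[0.99, -0.139, -0.004], [-0.139, -0.99, -0.007], [-0.003, 0.008, -1.0]]
force: [-0.7, -8.1, -0.2]
opening: 0.57
```

```bash
python3 -c "
from h import *
rp()"
```

```text
t 15.2 grip rack-x 0.5690 y 0.0044 z 0.0609 tilt rx,ry [-0.0028 -0.0079] ang -7.97 F rx,ry,z [ 0.47 -8.15 -0.18] M [-1.2   0.2  -0.03] open 0.57
```

{"fn": "send_rows", "kwargs": {"motion": [[[0, 0, 0], 0], [[0, 0, 0], 0], [[0, -0.5, 0], 0], [[0, -1, 0], 0], [[0, -2, 0], 0]]}}

```text
time_s: 15.62
position: [0.5642, -0.075, 0.061]
tcp_rot: [[0.991, -0.137, -0.005], [-0.137, -0.991, -0.013], [-0.003, 0.013, -1.0]]
force: [-2.5, -11.4, 0.4]
opening: 0.571
```

```bash
python3 -c "
from h import *
rp()"
```

```text
t 15.62 grip rack-x 0.5692 y 0.0049 z 0.0610 tilt rx,ry [-0.0028 -0.0132] ang -7.86 F rx,ry,z [ -0.9  -11.66   0.45] M [-1.83  0.29 -0.05] open 0.571
```

{"fn": "send_rows", "kwargs": {"motion": [[[0, 0, 0], 0], [[0, 0, 0], 0], [[0, 0, 0], 0], [[0, 0, 0], 0], [[0, 0, 0], 0]], "gripper": 0.05}}

```text
time_s: 16.03
position: [0.5636, -0.072, 0.0609]
tcp_rot: [[0.99, -0.138, -0.006], [-0.138, -0.99, -0.008], [-0.005, 0.009, -1.0]]
force: [0.1, 0.6, 0.0]
opening: 0.865
```

{"fn": "send_rows", "kwargs": {"motion": [[[0, 0, -10], 0], [[0, 0, -20], 0], [[0, 0, -20], 0], [[0, 0, -15], 0], [[0, 0, -8], 0]]}}

```text
time_s: 16.45
position: [0.5619, -0.0691, 0.136]
tcp_rot: [[0.99, -0.138, -0.013], [-0.138, -0.99, -0.004], [-0.012, 0.006, -1.0]]
force: [-0.2, -0.4, -0.1]
opening: 0.95
```

```bash
python3 -c "
from h import *
rp()"
```

```text
t 16.45 grip rack-x 0.5662 y 0.0103 z 0.1360 tilt rx,ry [-0.012  -0.0059] ang -7.91 F rx,ry,z [-0.15 -0.46 -0.11] M [-0.02 -0.08 -0.02] open 0.95
```

{"fn": "send_rows", "kwargs": {"motion": [[[1, 10, -1], 0], [[1, 12, 0], 0], [[0, 12, 0], 0], [[0, 10, 0], 0], [[0, 4, 0], 0]], "gripper": 1}}

```text
time_s: 16.87
position: [0.5576, -0.1208, 0.1392]
tcp_rot: [[0.991, -0.135, -0.009], [-0.135, -0.991, -0.005], [-0.008, 0.007, -1.0]]
force: [-0.7, 0.6, 0.1]
opening: 0.662
```

{"fn": "send_rows", "kwargs": {"motion": [[[0, 0, 0], 0], [[0, 0, 0], 0], [[0, 0, 0], 0], [[0, 0, 0], 0], [[0, 0, 0], 0]]}}

```text
time_s: 17.28
position: [0.5555, -0.123, 0.1363]
tcp_rot: [[0.99, -0.14, -0.015], [-0.14, -0.99, -0.003], [-0.014, 0.005, -1.0]]
force: [-0.3, 0.2, 0.0]
opening: 0.276
```

```bash
python3 -c "
from h import *
rp()"
```

```text
t 17.28 grip rack-x 0.5675 y -0.0440 z 0.1363 tilt rx,ry [-0.0143 -0.0046] ang -8.06 F rx,ry,z [-0.31  0.14  0.01] M [ 0.01 -0.03 -0.02] open 0.276
```

{"fn": "send_rows", "kwargs": {"motion": [[[0, -2, 0], 0], [[0, -1, 0], 0], [[0, 0, 0], 0], [[0, 0, 0], 0], [[0, 0, 3], 0]]}}

```text
time_s: 17.7
position: [0.5563, -0.118, 0.1335]
tcp_rot: [[0.99, -0.138, -0.014], [-0.138, -0.99, -0.003], [-0.014, 0.005, -1.0]]
force: [0.3, 0.8, -0.4]
opening: 0.015
```

```bash
python3 -c "
from h import *
rp()
from rig import capture
d=capture('scene'); cv2.imwrite('pics/s5.png',d['image']);cv2.imwrite('pics/s5c.png',cv2.resize(d['image'][150:290,160:330],None,fx=4.5,fy=4.2,interpolation=cv2.INTER_CUBIC))
"
```

```text
t 17.7 grip rack-x 0.5676 y -0.0390 z 0.1335 tilt rx,ry [-0.0136 -0.0045] ang -7.91 F rx,ry,z [ 0.18  0.8  -0.4 ] M [-0.09 -0.13  0.02] open 0.015
```

View pics/s5c.png

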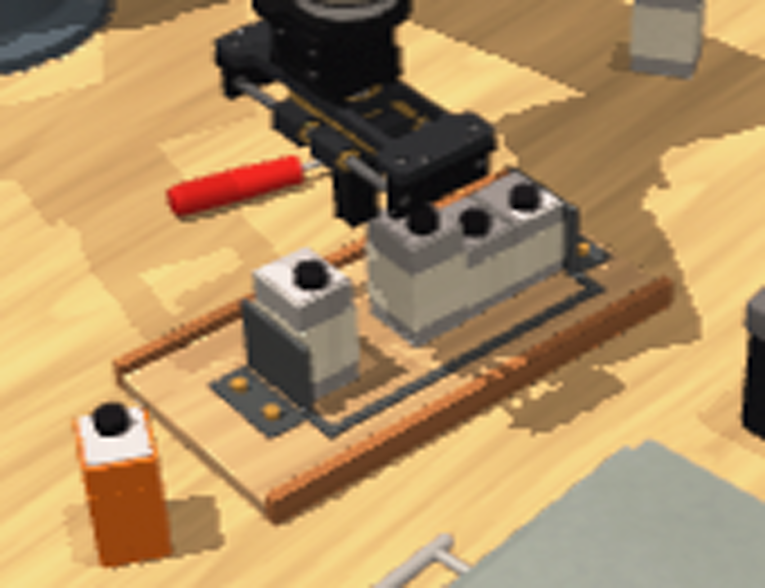

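{"fn": "send_rows", "kwargs": {"motion": [[[0, 0, 8], 0], [[0, 0, 8], 0], [[0, 0, 8], 0], [[0, 0, 8], 0], [[0, 0, 8], 0]]}}

```text
time_s: 18.17
position: [0.5558, -0.1182, 0.0899]
tcp_rot: [[0.99, -0.138, -0.013], [-0.138, -0.99, -0.003], [-0.013, 0.005, -1.0]]
force: [0.4, -0.0, -0.0]
opening: 0.004
```

{"fn": "send_rows", "kwargs": {"motion": [[[0, 0, 8], 0], [[0, 0, 7], 0], [[0, 3, 5], 0], [[0, 3, 3], 0], [[0, 3, 0], 0]]}}

```text
time_s: 18.58
position: [0.5519, -0.1266, 0.0606]
tcp_rot: [[0.99, -0.137, -0.02], [-0.137, -0.991, -0.0], [-0.019, 0.003, -1.0]]
force: [0.0, 0.4, -0.9]
opening: 0.003
```

```bash
python3 -c "
from h import *
rp()"
```

```text
t 18.58 grip rack-x 0.5646 y -0.0481 z 0.0606 tilt rx,ry [-0.0194 -0.003 ] ang -7.87 F rx,ry,z [-0.05  0.41 -0.91] M [-0.03 -0.13  0.  ] open 0.003
```

{"fn": "send_rows", "kwargs": {"motion": [[[0, 1, 0], 0], [[0, 1, 0], 0], [[0, 1, 0], 0], [[0, 1, 0], 0], [[0, 1, 0], 0]]}}

```text
time_s: 19.0
position: [0.5514, -0.1317, 0.0611]
tcp_rot: [[0.99, -0.14, -0.019], [-0.14, -0.99, 0.002], [-0.019, 0.0, -1.0]]
force: [2.3, 3.6, -2.2]
opening: 0.004
```

```bash
python3 -c "
from h import *
rp()"
```

```text
t 19.0 grip rack-x 0.5648 y -0.0533 z 0.0611 tilt rx,ry [-0.0187 -0.0002] ang -8.06 F rx,ry,z [ 1.73  3.86 -2.22] M [ 0.88 -0.46  0.01] open 0.004
```

{"fn": "send_rows", "kwargs": {"motion": [[[0, 0, 0], 0], [[0, 0, 0], 0], [[0, 1, 0], 0], [[0, 1, 0], 0], [[0, 1, 0], 0]]}}

```text
time_s: 19.42
position: [0.5514, -0.1318, 0.0614]
tcp_rot: [[0.99, -0.141, -0.017], [-0.141, -0.99, 0.006], [-0.018, -0.004, -1.0]]
force: [2.9, 5.7, -0.3]
opening: 0.006
```

```bash
python3 -c "
from h import *
rp()"
```

```text
t 19.42 grip rack-x 0.5648 y -0.0535 z 0.0614 tilt rx,ry [-0.018   0.0039] ang -8.11 F rx,ry,z [ 2.09  6.1  -0.32] M [ 0.99 -0.45  0.01] open 0.006
```

{"fn": "send_rows", "kwargs": {"motion": [[[0, -5, 0], 0], [[0, -6, 0], 0], [[0, -5, 0], 0], [[1, -3, 0], 0], [[1, -1, 0], 0]]}}

```text
time_s: 19.83
position: [0.5571, -0.113, 0.0623]
tcp_rot: [[0.99, -0.139, -0.016], [-0.139, -0.99, 0.002], [-0.016, 0.0, -1.0]]
force: [-0.3, 0.5, 0.3]
opening: 0.008
```

{"fn": "send_rows", "kwargs": {"motion": [[[0, 0, 0], 0], [[0, 0, 0], 0], [[0, -1, 0], 0], [[0, -1, 0], 0], [[0, -1, 0], 0]]}}

```text
time_s: 20.25
position: [0.5584, -0.1104, 0.0626]
tcp_rot: [[0.99, -0.138, -0.014], [-0.138, -0.99, 0.0], [-0.014, 0.002, -1.0]]
force: [-0.4, -0.7, 0.4]
opening: 0.006
```

```bash
python3 -c "
from h import *
rp()"
```

```text
t 20.25 grip rack-x 0.5686 y -0.0312 z 0.0626 tilt rx,ry [-0.0144 -0.0019] ang -7.95 F rx,ry,z [-0.28 -0.7   0.38] M [-0.02 -0.09 -0.04] open 0.006
```

{"fn": "send_rows", "kwargs": {"motion": [[[0, -1, 0], 0], [[0, -1, 0], 0], [[0, -1, 0], 0], [[0, -1, 0], 0], [[0, -1, 0], 0]]}}

```text
time_s: 20.67
position: [0.5591, -0.107, 0.0627]
tcp_rot: [[0.99, -0.137, -0.015], [-0.137, -0.991, -0.003], [-0.014, 0.005, -1.0]]
force: [-1.0, -5.0, -0.3]
opening: 0.001
```

```bash
python3 -c "
from h import *
rp()"
```

```text
t 20.67 grip rack-x 0.5688 y -0.0276 z 0.0627 tilt rx,ry [-0.014 -0.005] ang -7.9 F rx,ry,z [-0.31 -5.06 -0.25] M [-0.77  0.16  0.03] open 0.001
```

{"fn": "send_rows", "kwargs": {"motion": [[[0, 0, 0], 0], [[0, -0.5, 0], 0], [[0, -1, 0], 0], [[0, -1, 0], 0], [[0, -1.5, 0], 0]]}}

```text
time_s: 21.08
position: [0.5596, -0.107, 0.0632]
tcp_rot: [[0.991, -0.135, -0.015], [-0.135, -0.991, -0.009], [-0.013, 0.011, -1.0]]
force: [-1.8, -8.4, 0.9]
opening: 0.004
```

```bash
python3 -c "
from h import *
rp()"
```

```text
t 21.08 grip rack-x 0.5693 y -0.0274 z 0.0632 tilt rx,ry [-0.0132 -0.0112] ang -7.78 F rx,ry,z [-0.63 -8.53  0.88] M [-1.17  0.26  0.03] open 0.004
```

{"fn": "send_rows", "kwargs": {"motion": [[[0, 5, 0], 0], [[0, 5, -2], 0], [[0, 2, -10], 0], [[0, 0, -20], 0], [[0, 0, -20], 0]]}}

```text
time_s: 21.5
position: [0.5554, -0.1166, 0.1135]
tcp_rot: [[0.99, -0.138, -0.024], [-0.138, -0.99, -0.001], [-0.024, 0.004, -1.0]]
force: [0.4, 0.2, 1.0]
opening: 0.006
```

{"fn": "send_rows", "kwargs": {"motion": [[[0, 0, -20], 0], [[0, 0, -20], 0], [[0, 0, -10], 0], [[0, 0, -5], 0], [[0, 0, 0], 0]], "gripper": 0}}

```text
time_s: 21.92
position: [0.559, -0.1159, 0.1785]
tcp_rot: [[0.99, -0.139, -0.015], [-0.139, -0.99, -0.0], [-0.014, 0.002, -1.0]]
force: [0.4, 0.1, 0.1]
opening: 0.296
```

```bash
python3 -c "
from h import *
rp(); js(); plan([0.4775,0.3093,0.175],-63.6,15)"
```

```text
t 21.92 grip rack-x 0.5700 y -0.0365 z 0.1785 tilt rx,ry [-0.0143 -0.0022] ang -8.0 F rx,ry,z [0.42 0.2  0.08] M [-0.02 -0.07 -0.03] open 0.296
21.92 [-22.75  29.54  91.93  -0.39  59.29 -14.54] [ 0.06 -0.84  0.16  0.39  0.24 -0.12] sum 180.76 z [ 0.559  -0.1159  0.1785] [-0.0145 -0.0002]
t 21.92 pos [ 0.559  -0.1159  0.1785] ang -8.0 tilt [-1.450e-02 -2.000e-04 -9.999e-01] F [0.45 0.14 0.08] open 0.296
[[[-9.3, -27.3, 0.2], 0.065], [[-11.1, -26.7, 0.2], 0.065], [[-12.8, -25.9, 0.2], 0.065], [[-14.4, -25.0, 0.2], 0.065], [[-16.0, -24.0, 0.2], 0.065]]
[[[-17.5, -22.9, 0.2], 0.065], [[-19.0, -21.8, 0.2], 0.065], [[-20.3, -20.5, 0.2], 0.065], [[-21.6, -19.1, 0.2], 0.065], [[-22.8, -17.7, 0.2], 0.065]]
[[[-23.9, -16.2, 0.2], 0.065], [[-24.9, -14.6, 0.2], 0.065], [[-25.8, -13.0, 0.2], 0.065], [[-26.6, -11.3, 0.2], 0.065], [[-27.2, -9.5, 0.2], 0.065]]
```

{"fn": "send_rows", "kwargs": {"motion": [[[-9, -27, 0], 0.065], [[-11, -27, 0], 0.065], [[-13, -26, 0], 0.065], [[-14, -25, 0], 0.065], [[-16, -24, 0], 0.065]]}}

```text
time_s: 22.33
position: [0.5344, 0.0247, 0.1779]
tcp_rot: [[0.882, -0.471, -0.012], [-0.471, -0.882, -0.001], [-0.01, 0.006, -1.0]]
force: [1.2, -0.6, 0.3]
opening: 0.683
```

{"fn": "send_rows", "kwargs": {"motion": [[[-18, -23, 0], 0.065], [[-19, -22, 0], 0.065], [[-20, -21, 0], 0.065], [[-22, -19, 0], 0.065], [[-23, -18, 0], 0.065]]}}

```text
time_s: 22.75
position: [0.5067, 0.1757, 0.1748]
tcp_rot: [[0.671, -0.741, -0.021], [-0.741, -0.671, 0.001], [-0.015, 0.015, -1.0]]
force: [0.6, 0.1, 0.3]
opening: 0.98
```

```bash
python3 -c "
from h import *
js(); plan([0.4775,0.3093,0.17],-63.6,5)"
```

```text
22.75 [ 7.06 27.54 96.84  0.25 56.79 54.76] [39.71  4.61 -8.11  1.41  3.8  85.61] sum 181.18 z [0.5067 0.1757 0.1748] [-0.0208  0.0011]
t 22.75 pos [0.5067 0.1757 0.1748] ang -47.84 tilt [-0.0208  0.0011 -0.9998] F [0.56 0.13 0.29] open 0.98
[[[-23.7, -13.6, 1.0], 0.055], [[-24.4, -12.3, 1.0], 0.055], [[-25.1, -10.9, 1.0], 0.055], [[-25.6, -9.5, 1.0], 0.055], [[-26.1, -8.1, 1.0], 0.055]]
```

{"fn": "send_rows", "kwargs": {"motion": [[[-24, -14, 1], 0.055], [[-24, -12, 1], 0.055], [[-25, -11, 1], 0.055], [[-22, -8, 1], 0.05], [[-12, -4, 1], 0.03]]}}

```text
time_s: 23.17
position: [0.4762, 0.2999, 0.1669]
tcp_rot: [[0.461, -0.887, -0.029], [-0.887, -0.461, 0.002], [-0.015, 0.025, -1.0]]
force: [-0.1, 0.6, -0.6]
opening: 0.998
```

```bash
python3 -c "
from h import *
js(); plan([0.4775,0.3093,0.15],-63.6,5)"
```

```text
23.17 [20.44 30.08 93.28  0.82 58.16 82.54] [16.28  5.32 -6.41 -0.21  2.25 36.49] sum 181.53 z [0.4762 0.2999 0.1669] [-0.0292  0.002 ]
t 23.17 pos [0.4762 0.2999 0.1669] ang -62.55 tilt [-0.0292  0.002  -0.9996] F [-0.15  0.56 -0.59] open 0.998
[[[-1.6, -1.1, 3.4], 0.004], [[-1.6, -1.1, 3.4], 0.004], [[-1.6, -1.1, 3.4], 0.004], [[-1.6, -1.1, 3.4], 0.004], [[-1.6, -1.1, 3.4], 0.004]]
```

{"fn": "send_rows", "kwargs": {"motion": [[[-1, -1, 6], 0.004], [[-1, -1, 6], 0.004], [[-1, -1, 6], 0.004], [[0, 0, 6], 0], [[0, 0, 6], 0]]}}

```text
time_s: 23.58
position: [0.4746, 0.305, 0.1326]
tcp_rot: [[0.454, -0.891, -0.033], [-0.891, -0.454, 0.001], [-0.016, 0.029, -0.999]]
force: [-0.5, -0.4, -0.6]
opening: 1.002
```

```bash
python3 -c "
from h import *
from rig import capture
js(); plan([0.4775,0.3093,0.05],-63.6,5)
d=capture('scene'); cv2.imwrite('pics/s6.png',d['image']);cv2.imwrite('pics/s6c.png',cv2.resize(d['image'][80:220,240:410],None,fx=4.5,fy=4.2,interpolation=cv2.INTER_CUBIC))
"
```

```text
23.58 [20.98 33.04 94.52  0.91 54.18 83.44] [ -0.82   6.94   4.11   0.09 -10.34  -0.52] sum 181.73 z [0.4746 0.305  0.1326] [-0.0328  0.0012]
t 23.58 pos [0.4746 0.305  0.1326] ang -63.02 tilt [-0.0328  0.0012 -0.9995] F [-0.55 -0.42 -0.62] open 1.002
[[[-0.5, -0.9, 16.5], 0.002], [[-0.5, -0.9, 16.5], 0.002], [[-0.5, -0.9, 16.5], 0.002], [[-0.5, -0.9, 16.5], 0.002], [[-0.5, -0.9, 16.5], 0.002]]
```

View pics/s6c.png

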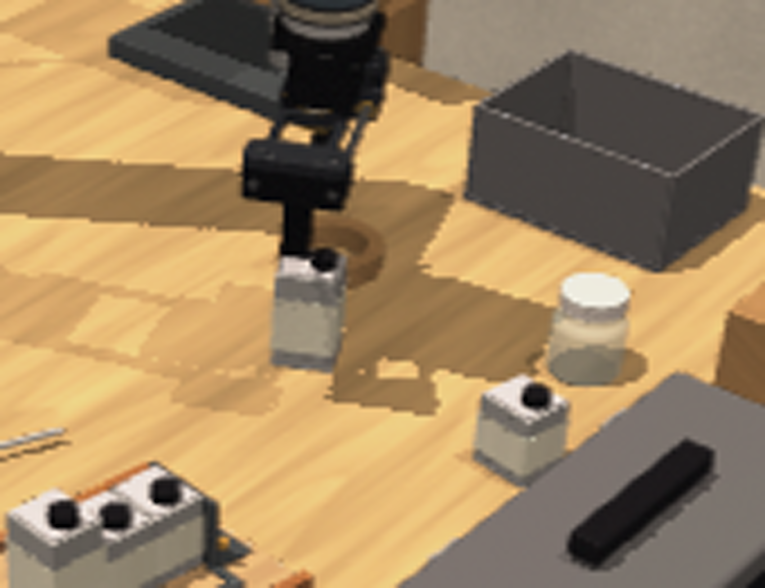

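{"fn": "send_rows", "kwargs": {"motion": [[[0, 0, 0], 0], [[0, 0, 0], 0], [[0, 0, 0], 0], [[0, 0, 0], 0], [[0, 0, 0], 0]]}}

```text
time_s: 24.05
position: [0.4745, 0.3017, 0.1304]
tcp_rot: [[0.45, -0.892, -0.037], [-0.893, -0.45, -0.001], [-0.016, 0.033, -0.999]]
force: [-0.9, 0.3, -0.2]
opening: 1.004
```

```bash
python3 -c "
from h import *
js()"
```

```text
24.05 [20.67 33.21 94.67  0.88 54.13 83.39] [-0.25 -0.25 -0.11  0.05 -0.07  0.06] sum 182.01 z [0.4745 0.3017 0.1304] [-0.0371 -0.0007]
```

{"fn": "send_rows", "kwargs": {"motion": [[[0, 0, -20], 0], [[0, 0, 20], 0], [[0, 0, -20], 0], [[0, 0, 20], 0], [[0, 0, 0], 0]]}}

```text
time_s: 24.47
position: [0.4752, 0.3017, 0.1285]
tcp_rot: [[0.45, -0.892, -0.04], [-0.893, -0.45, -0.002], [-0.016, 0.036, -0.999]]
force: [-0.7, -0.2, -1.6]
opening: 1.002
```

```bash
python3 -c "
from h import *
from rig import capture
js()
for i in range(2): capture('top'); js()"
```

```text
24.47 [20.64 33.45 94.56  0.88 54.15 83.38] [ 0.31 -6.51 -6.96  0.25  2.31  0.02] sum 182.16 z [0.4752 0.3017 0.1285] [-0.0396 -0.0017]
24.52 [20.65 33.26 94.32  0.89 54.15 83.38] [-0.09 -1.98 -2.5   0.01 -0.48  0.02] sum 181.73 z [0.478  0.3029 0.1312] [-0.0326  0.0011]
24.57 [20.65 33.2  94.25  0.89 54.14 83.38] [ 0.06 -0.94 -0.52 -0.04  0.2   0.02] sum 181.59 z [0.4789 0.3032 0.1321] [-0.0304  0.002 ]
```

{"fn": "send_rows", "kwargs": {"motion": [[[0, 0, -35], 0], [[0, 0, 35], 0], [[0, 0, -35], 0], [[0, 0, 35], 0], [[0, 0, 0], 0]]}}

```text
time_s: 24.98
position: [0.478, 0.3029, 0.1231]
tcp_rot: [[0.449, -0.891, -0.065], [-0.893, -0.449, -0.011], [-0.02, 0.063, -0.998]]
force: [-2.0, -1.3, -0.6]
opening: 0.993
```

```bash
python3 -c "
from h import *
from rig import capture
js()
for i in range(3): capture('top'); js()"
```

```text
24.98 [20.65 34.63 93.15  0.88 55.93 83.4 ] [ 0.51 -7.39 -7.22  0.22  3.59  0.06] sum 183.71 z [0.478  0.3029 0.1231] [-0.0649 -0.0109]
25.03 [20.66 34.27 92.95  0.9  55.92 83.4 ] [-0.01 -6.41 -2.09  0.13 -0.6  -0.08] sum 183.13 z [0.4809 0.3042 0.1274] [-0.0557 -0.0072]
25.08 [20.66 34.   92.89  0.89 55.91 83.4 ] [ 0.08 -4.47 -0.46 -0.14 -0.03  0.08] sum 182.79 z [0.4822 0.3047 0.1303] [-0.0501 -0.0051]
25.13 [20.67 33.82 92.88  0.89 55.91 83.4 ] [ 0.14 -2.81  0.06  0.1  -0.09  0.08] sum 182.6 z [0.4827 0.3049 0.1321] [-0.047  -0.0039]
```

{"fn": "send_rows", "kwargs": {"motion": [[[0, 0, 0], 0], [[0, 0, 0], 0], [[0, 0, 0], 0], [[0, 0, 0], 0], [[0, 0, 0], 0]]}}

```text
time_s: 25.55
position: [0.4865, 0.3066, 0.1459]
tcp_rot: [[0.45, -0.893, -0.025], [-0.893, -0.451, 0.005], [-0.015, 0.02, -1.0]]
force: [0.0, 0.1, -0.2]
opening: 0.999
```

```bash
python3 -c "
from h import *
js()"
```

```text
25.55 [20.69 32.47 92.73  0.89 56.03 83.4 ] [ 0.07 -2.17  0.   -0.01  0.1   0.05] sum 181.23 z [0.4865 0.3066 0.1459] [-0.0245  0.0046]
```

{"fn": "send_rows", "kwargs": {"motion": [[[0, 0, 0], 0], [[0, 0, 0], 0], [[0, 0, 0], 0], [[0, 0, 0], 0], [[0, 0, 0], 0]]}}

```text
time_s: 25.97
position: [0.4868, 0.3068, 0.1482]
tcp_rot: [[0.45, -0.893, -0.021], [-0.893, -0.451, 0.006], [-0.015, 0.016, -1.0]]
force: [-0.3, -0.0, -0.1]
opening: 0.999
```

```bash
python3 -c "
from h import *
js()"
```

```text
25.97 [20.69 32.24 92.73  0.9  56.05 83.4 ] [-0.01  0.13  0.14  0.06 -0.07  0.1 ] sum 181.02 z [0.4868 0.3068 0.1482] [-0.0211  0.0059]
```

{"fn": "send_rows", "kwargs": {"motion": [[[0, 0, -35], 0], [[0, 0, 35], 0], [[0, 0, -35], 0], [[0, 0, 35], 0], [[0, 0, 0], 0]]}}

```text
time_s: 26.38
position: [0.4831, 0.3052, 0.1347]
tcp_rot: [[0.449, -0.891, -0.07], [-0.893, -0.45, -0.012], [-0.02, 0.068, -0.998]]
force: [-2.6, -0.6, -1.0]
opening: 0.997
```

```bash
python3 -c "
from h import *
from rig import capture
for i in range(3): capture('top')
js()"
```

```text
26.53 [20.69 33.35 91.39  0.89 58.2  83.44] [-0.01 -3.13 -0.36  0.02 -0.    0.03] sum 182.94 z [0.4874 0.3071 0.1434] [-0.0526 -0.0057]
```

{"fn": "send_rows", "kwargs": {"motion": [[[0, 0, 0], 0], [[0, 0, 0], 0], [[0, 0, 0], 0], [[0, 0, 0], 0], [[0, 0, 0], 0]]}}

```text
time_s: 26.95
position: [0.4904, 0.3084, 0.1551]
tcp_rot: [[0.45, -0.892, -0.033], [-0.893, -0.451, 0.002], [-0.016, 0.029, -0.999]]
force: [-0.3, 0.3, 0.4]
opening: 0.999
```

```bash
python3 -c "
from h import *
js()"
```

```text
26.95 [20.7  32.22 91.28  0.9  58.27 83.44] [ 0.08 -2.06 -0.12 -0.03  0.14 -0.1 ] sum 181.77 z [0.4904 0.3084 0.1551] [-0.0335  0.0016]
```

```bash
python3 -c "
from h import *
plan([0.4770,0.3093,0.052],-63.6,15)"
```

```text
t 26.95 pos [0.4904 0.3084 0.1551] ang -63.23 tilt [-0.0335  0.0016 -0.9994] F [-0.28  0.31  0.39] open 0.999
[[[-0.5, 0.8, 6.9], 0.0], [[-0.5, 0.8, 6.9], 0.0], [[-0.5, 0.8, 6.9], 0.0], [[-0.5, 0.8, 6.9], 0.0], [[-0.5, 0.8, 6.9], 0.0]]
[[[-0.5, 0.8, 6.9], 0.0], [[-0.5, 0.8, 6.9], 0.0], [[-0.5, 0.8, 6.9], 0.0], [[-0.5, 0.8, 6.9], 0.0], [[-0.5, 0.8, 6.9], 0.0]]
[[[-0.5, 0.8, 6.9], 0.0], [[-0.5, 0.8, 6.9], 0.0], [[-0.5, 0.8, 6.9], 0.0], [[-0.5, 0.8, 6.9], 0.0], [[-0.5, 0.8, 6.9], 0.0]]
```

{"fn": "send_rows", "kwargs": {"motion": [[[-1, 2, 4], 0.002], [[-1, 2, 6], 0.002], [[-1, 2, 6], 0.002], [[-1, 2, 6], 0], [[0, 0, 6], 0]]}}

```text
time_s: 27.37
position: [0.4806, 0.3089, 0.1284]
tcp_rot: [[0.445, -0.895, -0.028], [-0.896, -0.445, 0.004], [-0.016, 0.023, -1.0]]
force: [-0.2, 0.8, 0.1]
opening: 0.996
```

{"fn": "send_rows", "kwargs": {"motion": [[[0, 0, 6], 0], [[0, 0, 6], 0], [[0, 0, 6], 0], [[0, 0, 6], 0], [[0, 0, 6], 0]]}}

```text
time_s: 27.78
position: [0.4784, 0.3086, 0.093]
tcp_rot: [[0.445, -0.895, -0.031], [-0.896, -0.445, 0.002], [-0.016, 0.027, -1.0]]
force: [-0.8, -0.3, -0.8]
opening: 1.001
```

```bash
python3 -c "
from h import *
js();plan([0.4770,0.3093,0.052],-63.6,5)"
```

```text
27.78 [21.16 36.74 95.31  1.02 49.59 84.07] [ 0.09  7.25  2.81  0.05 -9.97 -0.18] sum 181.63 z [0.4784 0.3086 0.093 ] [-0.0314  0.0024]
t 27.78 pos [0.4784 0.3086 0.093 ] ang -63.6 tilt [-0.0314  0.0024 -0.9995] F [-0.83 -0.25 -0.77] open 1.001
[[[-0.2, 0.2, 8.2], 0.0], [[-0.2, 0.2, 8.2], 0.0], [[-0.2, 0.2, 8.2], 0.0], [[-0.2, 0.2, 8.2], 0.0], [[-0.2, 0.2, 8.2], 0.0]]
```

Descend further and close (44 mm across → opening about 0.506).

{"fn": "send_rows", "kwargs": {"motion": [[[0, 0, 8], 0], [[0, 0, 8], 0], [[0, 0, 8], 0], [[0, 0, 6], 0], [[0, 0, 5], 0]]}}

```text
time_s: 28.2
position: [0.4772, 0.3086, 0.0534]
tcp_rot: [[0.444, -0.895, -0.032], [-0.896, -0.445, 0.002], [-0.016, 0.028, -0.999]]
force: [-0.5, -0.3, -0.6]
opening: 0.998
```

{"fn": "send_rows", "kwargs": {"motion": [[[0, 0, 3], 0], [[0, 0, 0], 0], [[0, 0, 0], 0], [[0, 0, 0], 0], [[0, 0, 0], 0]], "gripper": 0.58}}

```text
time_s: 28.62
position: [0.4767, 0.3084, 0.0488]
tcp_rot: [[0.444, -0.895, -0.034], [-0.896, -0.445, 0.001], [-0.016, 0.03, -0.999]]
force: [0.7, -0.4, 0.6]
opening: 0.704
```

{"fn": "send_rows", "kwargs": {"motion": [[[0, 0, 0], 0], [[0, 0, 0], 0], [[0, 0, 0], 0], [[0, 0, 0], 0], [[0, 0, 0], 0]]}}

```text
time_s: 29.03
position: [0.4773, 0.3087, 0.0499]
tcp_rot: [[0.445, -0.895, -0.032], [-0.896, -0.445, 0.002], [-0.016, 0.027, -1.0]]
force: [-0.5, 0.7, -1.9]
opening: 0.502
```

```bash
python3 -c "
from h import *
js();plan([0.4770,0.3093,0.052],-98.04,5)"
```

```text
29.03 [21.21 40.66 96.57  1.11 44.42 84.  ] [ 0.04  0.04  0.14  0.06 -0.07 -0.05] sum 181.64 z [0.4773 0.3087 0.0499] [-0.0315  0.0023]
t 29.03 pos [0.4773 0.3087 0.0499] ang -63.6 tilt [-0.0315  0.0023 -0.9995] F [-0.48  0.7  -1.92] open 0.502
[[[-0.1, 0.0, -0.4], 0.12], [[-0.1, 0.0, -0.4], 0.12], [[-0.1, 0.0, -0.4], 0.12], [[-0.1, 0.0, -0.4], 0.12], [[-0.1, 0.1, -0.4], 0.12]]
```

{"fn": "send_rows", "kwargs": {"motion": [[[0, 0, -3], 0], [[0, 0, 0], 0.06], [[0, 0, 0], 0.1], [[0, 0, 0], 0.1], [[0, 0, 0], 0.1]]}}

```text
time_s: 29.45
position: [0.4767, 0.3084, 0.0531]
tcp_rot: [[0.086, -0.996, -0.033], [-0.996, -0.086, 0.002], [-0.004, 0.033, -0.999]]
force: [0.1, 0.3, -1.3]
opening: 0.508
```

{"fn": "send_rows", "kwargs": {"motion": [[[0, 0, 0], 0.1], [[0, 0, 0], 0.08], [[0, 0, 0], 0.04], [[0, 0, 0], 0.02], [[0, 0, 0], 0]]}}

```text
time_s: 29.87
position: [0.4764, 0.3082, 0.0535]
tcp_rot: [[-0.168, -0.985, -0.034], [-0.986, 0.168, 0.001], [0.004, 0.033, -0.999]]
force: [-0.8, -0.0, -1.4]
opening: 0.505
```

```bash
python3 -c "
from h import *
js();plan([0.4773,0.3087,0.0499],-98.04,5)"
```

```text
29.87 [ 21.2   40.31  96.53   1.09  44.93 120.1 ] [-0.01 -0.03  0.03 -0.06  0.14 -0.61] sum 181.78 z [0.4764 0.3082 0.0535] [-0.0337  0.0013]
t 29.87 pos [0.4764 0.3082 0.0535] ang -99.68 tilt [-0.0337  0.0013 -0.9994] F [-0.83 -0.01 -1.35] open 0.505
[[[-0.1, -0.2, 0.7], -0.006], [[-0.1, -0.2, 0.7], -0.006], [[-0.1, -0.2, 0.7], -0.006], [[-0.1, -0.2, 0.7], -0.006], [[-0.1, -0.2, 0.7], -0.006]]
```

{"fn": "send_rows", "kwargs": {"motion": [[[0, 0, 1], -0.014], [[0, 0, 1], -0.014], [[0, 0, 1], 0], [[0, 0, 1], 0], [[0, 0, 0], 0]]}}

```text
time_s: 30.28
position: [0.4763, 0.3083, 0.0497]
tcp_rot: [[-0.135, -0.99, -0.033], [-0.991, 0.135, 0.001], [0.003, 0.033, -0.999]]
force: [0.1, 0.0, 0.0]
opening: 0.502
```

```bash
python3 -c "
from h import *
js();plan([0.4773,0.3087,0.0499],-98.04,1)"
```

```text
30.28 [ 21.21  40.67  96.63   1.09  44.47 118.15] [-0.21 -0.05  0.04  0.02 -0.19 -0.28] sum 181.77 z [0.4763 0.3083 0.0497] [-0.0335  0.0014]
t 30.28 pos [0.4763 0.3083 0.0497] ang -97.73 tilt [-0.0335  0.0014 -0.9994] F [0.08 0.01 0.04] open 0.502
[[[-0.6, -0.9, -0.2], 0.005]]
```

{"fn": "send_rows", "kwargs": {"motion": [[[0, 0, 0], 0], [[0, 0, 0], 0], [[0, 0, 0], 0], [[0, 0, 0], 0], [[0, 0, 0], 0]], "gripper": 0}}

```text
time_s: 30.7
position: [0.477, 0.3085, 0.05]
tcp_rot: [[-0.134, -0.99, -0.032], [-0.991, 0.134, 0.002], [0.002, 0.032, -0.999]]
force: [0.2, 0.3, -0.1]
opening: 0.796
```

{"fn": "send_rows", "kwargs": {"motion": [[[0, 0, 0], -0.06], [[0, 0, 0], -0.1], [[0, 0, 0], -0.12], [[0, 0, 0], -0.12], [[0, 0, 0], -0.12]]}}

```text
time_s: 31.12
position: [0.4774, 0.3087, 0.0502]
tcp_rot: [[0.395, -0.918, -0.031], [-0.919, -0.395, 0.002], [-0.014, 0.028, -1.0]]
force: [-0.4, -0.6, 0.4]
opening: 0.994
```

{"fn": "send_rows", "kwargs": {"motion": [[[0, 0, 0], -0.12], [[0, 0, 0], -0.12], [[0, 0, 0], -0.12], [[0, 0, 0], -0.12], [[0, 0, 0], -0.12]]}}

```text
time_s: 31.53
position: [0.4777, 0.3088, 0.0503]
tcp_rot: [[0.857, -0.514, -0.031], [-0.514, -0.858, 0.003], [-0.028, 0.014, -1.0]]
force: [-0.2, 0.3, 0.4]
opening: 0.997
```

```bash
python3 -c "
from h import *
js();plan([0.4763,0.3083,0.0497],-7.73,5)"
```

```text
31.53 [21.2  40.63 96.54  1.11 44.41 51.34] [ 5.0e-02 -5.0e-02  1.0e-02 -1.4e-01  8.0e-02 -8.5e+01] sum 181.59 z [0.4777 0.3088 0.0503] [-0.0306  0.0026]
t 31.53 pos [0.4777 0.3088 0.0503] ang -30.95 tilt [-0.0306  0.0026 -0.9995] F [-0.18  0.27  0.36] open 0.997
[[[-0.2, 0.2, 0.1], -0.081], [[-0.2, 0.2, 0.1], -0.081], [[-0.2, 0.2, 0.1], -0.081], [[-0.2, 0.2, 0.1], -0.081], [[-0.2, 0.2, 0.1], -0.081]]
```

{"fn": "send_rows", "kwargs": {"motion": [[[0, 0, 0], -0.11], [[0, 0, 0], -0.11], [[0, 0, 0], -0.1], [[0, 0, 0], -0.05], [[0, 0, 0], -0.02]]}}

```text
time_s: 31.95
position: [0.4779, 0.309, 0.0503]
tcp_rot: [[0.992, -0.126, -0.03], [-0.126, -0.992, 0.003], [-0.03, 0.001, -1.0]]
force: [-0.4, -1.0, 0.5]
opening: 1.004
```

```bash
python3 -c "
from h import *
js();plan([0.4763,0.3083,0.0497],-7.73,1)"
```

```text
31.95 [21.21 40.63 96.53  1.1  44.39 27.63] [-5.000e-02 -2.000e-02 -1.000e-02 -3.000e-02  2.000e-02 -1.416e+01] sum 181.55 z [0.4779 0.309  0.0503] [-0.03    0.0028]
t 31.95 pos [0.4779 0.309  0.0503] ang -7.21 tilt [-0.03    0.0028 -0.9995] F [-0.37 -1.02  0.52] open 1.004
[[[-1.5, 0.9, 0.6], 0.009]]
```

{"fn": "send_rows", "kwargs": {"motion": [[[0, 0.5, 0], 0.01], [[0, 0.5, 0], 0.01], [[0, 0, 0], 0.005], [[0, 0, 0], 0], [[0, 0, 0], 0]], "gripper": 0.5}}

```text
time_s: 32.37
position: [0.4779, 0.3079, 0.0504]
tcp_rot: [[0.987, -0.157, -0.03], [-0.157, -0.988, 0.003], [-0.03, 0.002, -1.0]]
force: [0.5, 1.3, -0.6]
opening: 0.708
```

```bash
python3 -c "
from h import *
js();plan([0.4763,0.3083,0.0497],-7.73,1)"
```

```text
32.37 [21.11 40.59 96.63  1.11 44.32 29.31] [-0.07  0.02 -0.08  0.06 -0.03  0.48] sum 181.54 z [0.4779 0.3079 0.0504] [-0.0299  0.0029]
t 32.37 pos [0.4779 0.3079 0.0504] ang -9.01 tilt [-0.0299  0.0029 -0.9995] F [ 0.48  1.25 -0.65] open 0.708
[[[-1.6, -0.2, 0.7], -0.022]]
```

{"fn": "send_rows", "kwargs": {"motion": [[[0, -0.2, 0], -0.022], [[0, 0, 0], 0], [[0, 0, 0], 0], [[0, 0, 0], 0], [[0, 0, 0], 0]]}}

```text
time_s: 32.78
position: [0.4776, 0.3081, 0.0504]
tcp_rot: [[0.991, -0.133, -0.03], [-0.133, -0.991, 0.003], [-0.031, 0.001, -1.0]]
force: [0.3, 1.1, 1.0]
opening: 0.572
```

```bash
python3 -c "
from h import *
js();plan([0.4763,0.3083,0.0497],-7.73,1)
from rig import capture
d=capture('top'); cv2.imwrite('pics/t7.png',d['image'])
cv2.imwrite('pics/t7c.png',cv2.resize(d['image'][130:290,100:320],None,fx=3.6,fy=3.6,interpolation=cv2.INTER_CUBIC))
"
```

```text
32.78 [21.14 40.59 96.63  1.11 44.36 27.98] [ 0.03 -0.09 -0.01 -0.05  0.06  0.05] sum 181.58 z [0.4776 0.3081 0.0504] [-0.0305  0.0028]
t 32.78 pos [0.4776 0.3081 0.0504] ang -7.65 tilt [-0.0305  0.0028 -0.9995] F [0.32 1.11 1.03] open 0.572
[[[-1.3, -0.0, 0.7], 0.001]]
```

View pics/t7.png

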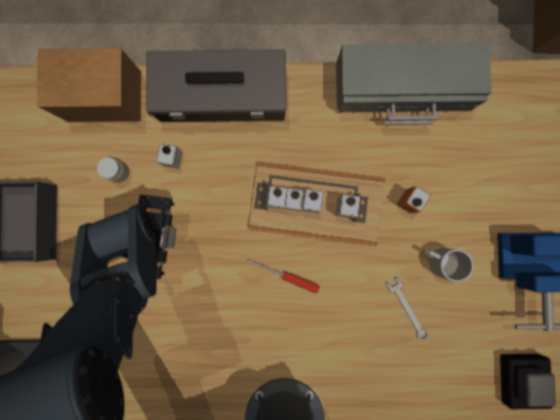

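Run:
```python
from h import *
a=cv2.imread("pics/t7.png"); g=a.max(axis=2); m=(g[180:220,262:370]<75).astype(np.uint8)
n,l,s,c=cv2.connectedComponentsWithStats(m)
for i in range(1,n):
    if 20<s[i,4]<60:
        u=c[i]+[262,180]
        for z in (0.113,0.087):
            P=back("top",[u],z)[0]; print(s[i,4],np.round(u,1),z,"rack x (cap-10) %.4f y %.4f"%(P@RX-.01,P@RY))
print("initial"); 
for u in [[329.8,198.8],[348.1,201.5]]:
    P=back("top",[u],.113)[0]; print("rack x %.4f y %.4f"%(P@RX-.01,P@RY))
cv2.imwrite('pics/t7r.png',cv2.resize(a[150:255,240:400],None,fx=5,fy=5,interpolation=cv2.INTER_CUBIC))
```

```text
34 [277.2 191.9] 0.113 rack x (cap-10) 0.5673 y 0.0933
34 [277.2 191.9] 0.087 rack x (cap-10) 0.5696 y 0.0937
33 [294.6 194.5] 0.113 rack x (cap-10) 0.5666 y 0.0506
33 [294.6 194.5] 0.087 rack x (cap-10) 0.5688 y 0.0500
33 [313.4 195.5] 0.113 rack x (cap-10) 0.5701 y 0.0052
33 [313.4 195.5] 0.087 rack x (cap-10) 0.5724 y 0.0035
41 [350.4 200.8] 0.113 rack x (cap-10) 0.5688 y -0.0852
41 [350.4 200.8] 0.087 rack x (cap-10) 0.5711 y -0.0892
initial
rack x 0.5672 y -0.0352
rack x 0.5665 y -0.0799
```

View pics/t7r.png

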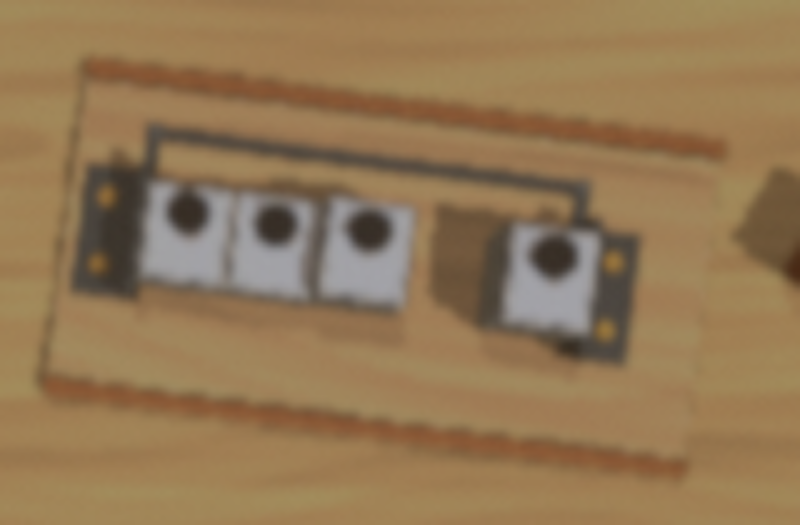

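{"fn": "send_rows", "kwargs": {"motion": [[[0, 0, -3], 0], [[0, 0, -6], 0], [[0, 0, -9], 0], [[0, 0, -12], 0], [[0, 0, -12], 0]]}}

```text
time_s: 33.25
position: [0.4765, 0.3068, 0.0921]
tcp_rot: [[0.99, -0.133, -0.038], [-0.133, -0.991, -0.0], [-0.037, 0.005, -0.999]]
force: [0.8, -0.1, -2.7]
opening: 0.572
```

{"fn": "send_rows", "kwargs": {"motion": [[[0, 0, -12], 0], [[0, 0, -12], 0], [[0, 0, -12], 0], [[0, 0, -12], 0], [[0, 0, -12], 0]]}}

```text
time_s: 33.67
position: [0.4784, 0.3066, 0.1586]
tcp_rot: [[0.99, -0.133, -0.036], [-0.133, -0.991, 0.0], [-0.036, 0.005, -0.999]]
force: [-0.3, 0.2, -1.5]
opening: 0.572
```

{"fn": "send_rows", "kwargs": {"motion": [[[0, 0, -12], 0], [[0, 0, -12], 0], [[0, 2, -12], 0], [[0, 4, -9], 0], [[1, 7, -6], 0]]}}

```text
time_s: 34.08
position: [0.4794, 0.2939, 0.2176]
tcp_rot: [[0.991, -0.132, -0.031], [-0.132, -0.991, 0.003], [-0.031, 0.002, -1.0]]
force: [0.0, 0.1, -0.9]
opening: 0.569
```

```bash
python3 -c "
from h import *
rp();js();plan([0.5585,-0.1196,0.20],-8.04,20)"
```

```text
t 34.08 grip rack-x 0.4342 y 0.3581 z 0.2176 tilt rx,ry [-0.0312 -0.0018] ang -7.58 F rx,ry,z [-0.01  0.13 -0.85] M [-0.02 -0.16  0.02] open 0.569
34.08 [19.72 26.33 90.44  0.82 64.86 26.94] [-8.87 -9.5   1.77 -0.94  7.41 -8.6 ] sum 181.63 z [0.4794 0.2939 0.2176] [-0.0311  0.0026]
t 34.08 pos [0.4794 0.2939 0.2176] ang -7.58 tilt [-0.0311  0.0026 -0.9995] F [ 0.01  0.13 -0.85] open 0.569
[[[6.6, 20.0, 0.9], 0.0], [[6.7, 20.0, 0.9], 0.0], [[6.7, 20.0, 0.9], 0.0], [[6.7, 20.0, 0.9], 0.0], [[6.7, 20.0, 0.9], 0.0]]
[[[6.7, 20.0, 0.9], 0.0], [[6.7, 20.0, 0.9], 0.0], [[6.7, 20.0, 0.9], 0.0], [[6.7, 20.0, 0.9], 0.0], [[6.7, 20.0, 0.9], 0.0]]
[[[6.7, 19.9, 0.9], 0.0], [[6.7, 19.9, 0.9], 0.0], [[6.7, 19.9, 0.9], 0.0], [[6.8, 19.9, 0.9], 0.0], [[6.8, 19.9, 0.9], 0.0]]
[[[6.8, 19.9, 0.9], 0.0], [[6.8, 19.9, 0.9], 0.0], [[6.8, 19.9, 0.9], 0.0], [[6.8, 19.9, 0.9], 0.0], [[6.8, 19.9, 0.9], 0.0]]
```

{"fn": "send_rows", "kwargs": {"motion": [[[4, 12, 0], 0], [[6, 17, 0], 0], [[7, 21, 0], 0], [[7, 22, 0], 0], [[7, 22, 0], 0]]}}

```text
time_s: 34.5
position: [0.4971, 0.1921, 0.2183]
tcp_rot: [[0.992, -0.126, -0.029], [-0.126, -0.992, 0.003], [-0.029, 0.001, -1.0]]
force: [0.3, 0.1, -1.9]
opening: 0.575
```

{"fn": "send_rows", "kwargs": {"motion": [[[7, 22, 0], 0], [[7, 22, 0], 0], [[7, 22, 0], 0], [[7, 22, 0], 0], [[7, 22, 0], 0]]}}

```text
time_s: 34.92
position: [0.5146, 0.0674, 0.2148]
tcp_rot: [[0.991, -0.128, -0.036], [-0.128, -0.992, 0.001], [-0.036, 0.004, -0.999]]
force: [0.9, 0.0, -1.3]
opening: 0.578
```

```bash
python3 -c "
from h import *
rp();js();plan([0.5585,-0.1196,0.20],-8.04,10)"
```

```text
t 34.92 grip rack-x 0.5008 y 0.1388 z 0.2148 tilt rx,ry [-0.0362 -0.0042] ang -7.35 F rx,ry,z [ 0.88  0.16 -1.27] M [ 0.   -0.19  0.05] open 0.578
34.92 [-4.81 23.51 96.21 -0.14 62.36  2.6 ] [-32.58   0.77   0.23  -1.53  -0.32 -31.21] sum 182.08 z [0.5146 0.0674 0.2148] [-0.0364  0.0009]
t 34.92 pos [0.5146 0.0674 0.2148] ang -7.35 tilt [-3.640e-02  9.000e-04 -9.993e-01] F [ 0.89  0.03 -1.27] open 0.578
[[[6.7, 18.0, 1.5], 0.001], [[6.8, 18.0, 1.5], 0.001], [[6.8, 18.0, 1.5], 0.001], [[6.8, 18.0, 1.5], 0.001], [[6.8, 18.0, 1.5], 0.001]]
[[[6.9, 17.9, 1.5], 0.001], [[6.9, 17.9, 1.5], 0.001], [[6.9, 17.9, 1.5], 0.001], [[6.9, 17.9, 1.5], 0.001], [[6.9, 17.9, 1.5], 0.001]]
```

{"fn": "send_rows", "kwargs": {"motion": [[[8, 20, 0], 0], [[8, 19, 0], 0], [[8, 18, 0], 0], [[8, 16, 0], 0], [[7, 14, 0], 0]]}}

```text
time_s: 35.33
position: [0.5375, -0.0359, 0.2108]
tcp_rot: [[0.99, -0.134, -0.045], [-0.134, -0.991, 0.0], [-0.045, 0.006, -0.999]]
force: [0.5, -0.4, -1.2]
opening: 0.571
```

```bash
python3 -c "
from h import *
rp();js();plan([0.5585,-0.1196,0.20],-8.04,10)"
```

```text
t 35.33 grip rack-x 0.5381 y 0.0398 z 0.2108 tilt rx,ry [-0.0446 -0.006 ] ang -7.7 F rx,ry,z [ 0.54 -0.36 -1.16] M [ 0.   -0.17  0.  ] open 0.571
35.33 [-15.32  25.5   93.35  -0.74  63.65  -7.29] [-19.32   5.68  -8.68  -0.94   3.99 -17.85] sum 182.49 z [ 0.5375 -0.0359  0.2108] [-0.045   0.0003]
t 35.33 pos [ 0.5375 -0.0359  0.2108] ang -7.7 tilt [-4.50e-02  3.00e-04 -9.99e-01] F [ 0.48 -0.43 -1.16] open 0.571
[[[3.2, 8.0, 1.1], 0.001], [[3.2, 8.0, 1.1], 0.001], [[3.2, 8.0, 1.1], 0.001], [[3.2, 8.0, 1.1], 0.001], [[3.2, 8.0, 1.1], 0.001]]
[[[3.2, 8.0, 1.1], 0.001], [[3.2, 8.0, 1.1], 0.001], [[3.2, 8.0, 1.1], 0.001], [[3.2, 8.0, 1.1], 0.001], [[3.2, 8.0, 1.1], 0.001]]
```

{"fn": "send_rows", "kwargs": {"motion": [[[0, 12, 0], 0], [[0, 10, 0], 0], [[0, 8, 0], 0], [[0, 6, 0], 0], [[0, 4, 0], 0]]}}

```text
time_s: 35.75
position: [0.5293, -0.0841, 0.2088]
tcp_rot: [[0.989, -0.14, -0.05], [-0.14, -0.99, 0.0], [-0.049, 0.007, -0.999]]
force: [-0.2, 0.1, -1.4]
opening: 0.577
```

```bash
python3 -c "
from h import *
rp();js()"
```

```text
t 35.75 grip rack-x 0.5368 y -0.0092 z 0.2088 tilt rx,ry [-0.0491 -0.0065] ang -8.06 F rx,ry,z [-0.16  0.04 -1.41] M [ 0.03 -0.17 -0.03] open 0.577
35.75 [-20.42  25.54  93.69  -1.08  63.44 -11.87] [-5.83  0.01  0.63  0.12  0.14 -5.3 ] sum 182.67 z [ 0.5293 -0.0841  0.2088] [-0.0495  0.0004]
```

{"fn": "send_rows", "kwargs": {"motion": [[[-10, 5, 0], 0], [[-15, 5, 0], 0], [[-15, 5, 0], 0], [[-15, 3, 0], 0], [[-15, 0, 0], 0]]}}

```text
time_s: 36.17
position: [0.4544, -0.0927, 0.2121]
tcp_rot: [[0.989, -0.137, -0.048], [-0.137, -0.991, 0.0], [-0.048, 0.007, -0.999]]
force: [-0.2, -0.3, -1.3]
opening: 0.572
```

```bash
python3 -c "
from h import *
rp();js()"
```

```text
t 36.17 grip rack-x 0.4638 y -0.0281 z 0.2121 tilt rx,ry [-0.0478 -0.0067] ang -7.88 F rx,ry,z [-0.11 -0.33 -1.27] M [-0.03 -0.13 -0.  ] open 0.572
36.17 [-24.6   19.88 103.34  -1.33  59.31 -16.02] [ -6.25 -15.6   25.46  -0.23  -9.68  -6.34] sum 182.52 z [ 0.4544 -0.0927  0.2121] [-0.0482  0.0001]
```

{"fn": "send_rows", "kwargs": {"motion": [[[-6, 0, 0], 0], [[0, 0, 0], 0], [[0, 0, 0], 0], [[4, 0, 0], 0], [[5, 0, 0], 0]]}}

```text
time_s: 36.58
position: [0.4525, -0.0904, 0.2126]
tcp_rot: [[0.989, -0.135, -0.051], [-0.135, -0.991, 0.002], [-0.051, 0.005, -0.999]]
force: [-0.0, -0.5, -1.7]
opening: 0.575
```

```bash
python3 -c "
from h import *
rp();js()"
```

```text
t 36.58 grip rack-x 0.4617 y -0.0261 z 0.2126 tilt rx,ry [-0.0509 -0.0053] ang -7.8 F rx,ry,z [ 0.04 -0.51 -1.73] M [-0.03 -0.15 -0.05] open 0.575
36.58 [-24.45  19.73 103.47  -1.3   59.51 -15.98] [ 2.55  5.13 -8.61  0.37  3.05  2.05] sum 182.72 z [ 0.4525 -0.0904  0.2126] [-0.0512  0.0019]
```

{"fn": "send_rows", "kwargs": {"motion": [[[5, 0, 0], 0], [[5, 0, 0], 0], [[5, 0, 0], 0], [[5, 0, 0], 0], [[5, 0, 0], 0]]}}

```text
time_s: 37.0
position: [0.4837, -0.0948, 0.211]
tcp_rot: [[0.99, -0.134, -0.048], [-0.134, -0.991, 0.001], [-0.047, 0.006, -0.999]]
force: [-0.4, 0.1, -1.7]
opening: 0.573
```

```bash
python3 -c "
from h import *
rp();js()"
```

```text
t 37.0 grip rack-x 0.4931 y -0.0261 z 0.2110 tilt rx,ry [-0.0475 -0.006 ] ang -7.72 F rx,ry,z [-0.4   0.03 -1.73] M [ 0.02 -0.13 -0.02] open 0.573
37.0 [-23.44  22.13  99.54  -1.2   60.86 -15.11] [ 2.09  5.67 -9.26  0.16  3.49  1.97] sum 182.54 z [ 0.4837 -0.0948  0.211 ] [-0.0478  0.0007]
```

{"fn": "send_rows", "kwargs": {"motion": [[[9, 2, 0], 0.002], [[11, 3, 0], 0.002], [[11, 3, 0], 0.002], [[11, 3, 0], 0], [[10, 1, 0], 0]]}}

```text
time_s: 37.42
position: [0.5376, -0.1149, 0.2075]
tcp_rot: [[0.989, -0.14, -0.049], [-0.14, -0.99, 0.001], [-0.049, 0.006, -0.999]]
force: [-0.1, -0.0, -0.7]
opening: 0.571
```

{"fn": "send_rows", "kwargs": {"motion": [[[8, 0, 1], 0], [[5, 0, 2], 0], [[3, 0, 3], 0], [[1, 0, 4], 0], [[0, 0, 5], 0]]}}

```text
time_s: 37.83
position: [0.5589, -0.119, 0.1904]
tcp_rot: [[0.989, -0.14, -0.046], [-0.141, -0.99, -0.0], [-0.045, 0.007, -0.999]]
force: [-0.5, 0.4, -1.9]
opening: 0.569
```

```bash
python3 -c "
from h import *
rp()"
```

```text
t 37.83 grip rack-x 0.5709 y -0.0395 z 0.1904 tilt rx,ry [-0.0454 -0.0066] ang -8.09 F rx,ry,z [-0.59  0.31 -1.93] M [-0.04 -0.11 -0.  ] open 0.569
```

{"fn": "send_rows", "kwargs": {"motion": [[[0.3, 0, 6], 0], [[0.3, 0.3, 6], 0], [[0.3, 0, 6], 0], [[0.2, 0, 4], 0], [[0, 0, 2], 0]]}}

```text
time_s: 38.25
position: [0.5557, -0.1182, 0.1622]
tcp_rot: [[0.989, -0.14, -0.051], [-0.14, -0.99, 0.002], [-0.051, 0.005, -0.999]]
force: [-0.3, 0.3, -0.4]
opening: 0.575
```

```bash
python3 -c "
from h import *
from rig import capture
d=capture('scene'); cv2.imwrite('pics/s8.png',d['image']);cv2.imwrite('pics/s8c.png',cv2.resize(d['image'][150:290,160:330],None,fx=4.5,fy=4.2,interpolation=cv2.INTER_CUBIC))
rp()"
```

```text
t 38.3 grip rack-x 0.5674 y -0.0391 z 0.1619 tilt rx,ry [-0.052  -0.0051] ang -8.07 F rx,ry,z [-0.53 -0.63 -2.86] M [-0.06 -0.1  -0.04] open 0.57
```

View pics/s8c.png

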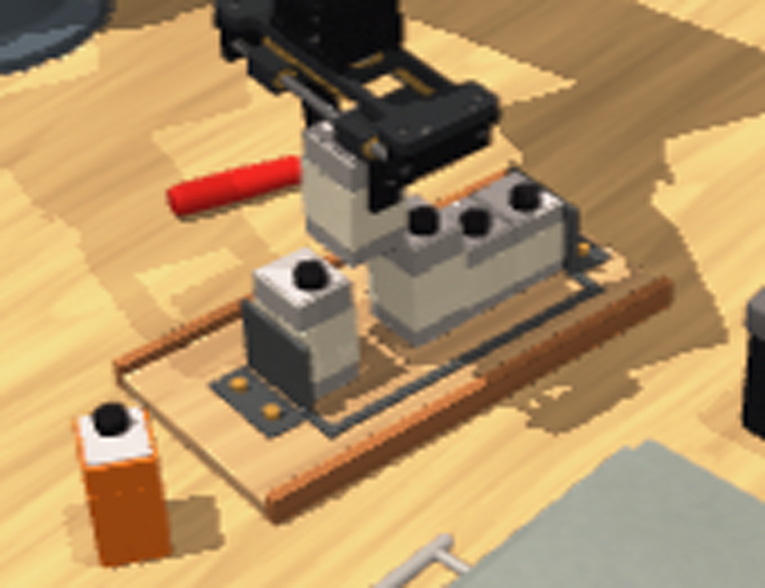

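{"fn": "send_rows", "kwargs": {"motion": [[[1.5, 0.5, 0], 0], [[1.5, 0.5, 0], 0], [[1, 0, 0], 0], [[0, 0, 0], 0], [[0, 0, 0], 0]]}}

```text
time_s: 38.72
position: [0.5602, -0.1201, 0.1622]
tcp_rot: [[0.989, -0.14, -0.051], [-0.14, -0.99, 0.002], [-0.05, 0.006, -0.999]]
force: [0.6, 0.9, -1.8]
opening: 0.576
```

```bash
python3 -c "
from h import *
rp()"
```

```text
t 38.72 grip rack-x 0.5724 y -0.0405 z 0.1622 tilt rx,ry [-0.0503 -0.0056] ang -8.08 F rx,ry,z [ 0.43  0.94 -1.79] M [-0.04 -0.13 -0.02] open 0.576
```

{"fn": "send_rows", "kwargs": {"motion": [[[0.1, 0, 3], 0], [[0.1, 0, 3], 0], [[0.1, 0, 3], 0], [[0.1, 0, 3], 0], [[0.1, 0, 3], 0]]}}

```text
time_s: 39.13
position: [0.5607, -0.1205, 0.1471]
tcp_rot: [[0.989, -0.14, -0.048], [-0.14, -0.99, 0.0], [-0.047, 0.006, -0.999]]
force: [0.9, 0.0, -2.0]
opening: 0.572
```

```bash
python3 -c "
from h import *
rp()"
```

```text
t 39.13 grip rack-x 0.5730 y -0.0407 z 0.1471 tilt rx,ry [-0.0475 -0.0063] ang -8.08 F rx,ry,z [ 0.84  0.16 -1.99] M [-0.03 -0.16 -0.  ] open 0.572
```

{"fn": "send_rows", "kwargs": {"motion": [[[0, -0.1, 4], 0], [[0, -0.1, 4], 0], [[0, -0.1, 4], 0], [[0, 0, 4], 0], [[0, 0, 4], 0]]}}

```text
time_s: 39.55
position: [0.5594, -0.12, 0.1246]
tcp_rot: [[0.989, -0.14, -0.049], [-0.14, -0.99, 0.001], [-0.048, 0.006, -0.999]]
force: [0.2, 0.9, -1.6]
opening: 0.575
```

```bash
python3 -c "
from h import *
rp()"
```

```text
t 39.55 grip rack-x 0.5716 y -0.0404 z 0.1246 tilt rx,ry [-0.0484 -0.006 ] ang -8.08 F rx,ry,z [ 0.04  0.91 -1.64] M [-0.01 -0.11  0.07] open 0.575
```

{"fn": "send_rows", "kwargs": {"motion": [[[0.2, 0, 4], 0], [[0.2, 0, 4], 0], [[0.2, 0, 4], 0], [[0.2, 0, 4], 0], [[0.2, 0, 4], 0]]}}

```text
time_s: 39.97
position: [0.5593, -0.1201, 0.1021]
tcp_rot: [[0.989, -0.14, -0.049], [-0.14, -0.99, 0.001], [-0.049, 0.006, -0.999]]
force: [0.6, -0.2, -1.2]
opening: 0.574
```

```bash
python3 -c "
from h import *
rp()"
```

```text
t 39.97 grip rack-x 0.5716 y -0.0405 z 0.1021 tilt rx,ry [-0.0488 -0.0059] ang -8.07 F rx,ry,z [ 0.64 -0.13 -1.16] M [-0.03 -0.13 -0.02] open 0.574
```

{"fn": "send_rows", "kwargs": {"motion": [[[0.2, 0, 4], 0], [[0.2, 0, 4], 0], [[0.2, 0, 4], 0], [[0.2, 0, 4], 0], [[0.2, 0, 3], 0]]}}

```text
time_s: 40.38
position: [0.5595, -0.1203, 0.0808]
tcp_rot: [[0.989, -0.14, -0.049], [-0.14, -0.99, 0.001], [-0.049, 0.006, -0.999]]
force: [0.5, 0.5, -1.1]
opening: 0.574
```

```bash
python3 -c "
from h import *
rp()"
```

```text
t 40.38 grip rack-x 0.5717 y -0.0407 z 0.0808 tilt rx,ry [-0.0488 -0.0059] ang -8.08 F rx,ry,z [ 0.46  0.62 -1.13] M [ 0.01 -0.13 -0.04] open 0.574
```

{"fn": "send_rows", "kwargs": {"motion": [[[0.1, -0.1, 3], 0], [[0.1, -0.1, 2], 0], [[0.1, 0, 2], 0], [[0.1, 0, 2], 0], [[0, 0, 1], 0]]}}

```text
time_s: 40.8
position: [0.5594, -0.1201, 0.0692]
tcp_rot: [[0.989, -0.14, -0.05], [-0.14, -0.99, 0.001], [-0.049, 0.006, -0.999]]
force: [-0.4, -0.3, -2.4]
opening: 0.574
```

```bash
python3 -c "
from h import *
rp()"
```

```text
t 40.8 grip rack-x 0.5716 y -0.0406 z 0.0692 tilt rx,ry [-0.0493 -0.0058] ang -8.08 F rx,ry,z [-0.38 -0.38 -2.38] M [ 0.04 -0.12  0.01] open 0.574
```

{"fn": "send_rows", "kwargs": {"motion": [[[0, 0, 1], 0], [[0, 0, 1], 0], [[0, 0, 0.5], 0], [[0, 0, 0.5], 0], [[0, 0, 0.5], 0]]}}

```text
time_s: 41.22
position: [0.5594, -0.1202, 0.0657]
tcp_rot: [[0.989, -0.14, -0.049], [-0.14, -0.99, 0.001], [-0.049, 0.006, -0.999]]
force: [-0.4, -0.6, 2.6]
opening: 0.571
```

```bash
python3 -c "
from h import *
rp()"
```

```text
t 41.22 grip rack-x 0.5717 y -0.0407 z 0.0657 tilt rx,ry [-0.0486 -0.006 ] ang -8.08 F rx,ry,z [-0.31 -0.65  2.55] M [-0.02  0.03 -0.  ] open 0.571
```

{"fn": "send_rows", "kwargs": {"motion": [[[0, 0, 0.5], 0], [[0, 0, 0.5], 0], [[0, 0, 0.5], 0], [[0, 0, 0.5], 0], [[0, 0, 0.5], 0]]}}

```text
time_s: 41.63
position: [0.5594, -0.1202, 0.0657]
tcp_rot: [[0.989, -0.14, -0.048], [-0.14, -0.99, 0.0], [-0.048, 0.006, -0.999]]
force: [-1.4, 0.8, 5.3]
opening: 0.574
```

```bash
python3 -c "
from h import *
rp()"
```

```text
t 41.63 grip rack-x 0.5716 y -0.0407 z 0.0657 tilt rx,ry [-0.0477 -0.0064] ang -8.07 F rx,ry,z [-1.47  0.59  5.26] M [0.17 0.21 0.  ] open 0.574
```

{"fn": "send_rows", "kwargs": {"motion": [[[0, 0, 0], 0], [[0, 0, 0], 0], [[0, 0, 0], 0], [[0, 0, 0], 0], [[0, 0, 0], 0]], "gripper": 0.2}}

```text
time_s: 42.05
position: [0.5602, -0.1206, 0.0648]
tcp_rot: [[0.989, -0.14, -0.046], [-0.14, -0.99, -0.0], [-0.046, 0.007, -0.999]]
force: [-0.0, 0.0, 0.4]
opening: 0.781
```

```bash
python3 -c "
from h import *
from rig import capture
d=capture('scene'); cv2.imwrite('pics/s9.png',d['image']);cv2.imwrite('pics/s9c.png',cv2.resize(d['image'][150:290,160:330],None,fx=4.5,fy=4.2,interpolation=cv2.INTER_CUBIC))
rp()"
```

```text
t 42.1 grip rack-x 0.5724 y -0.0409 z 0.0648 tilt rx,ry [-0.0459 -0.0069] ang -8.07 F rx,ry,z [-0.26  0.61  0.02] M [-0.01 -0.12  0.07] open 0.789
```

View pics/s9c.png

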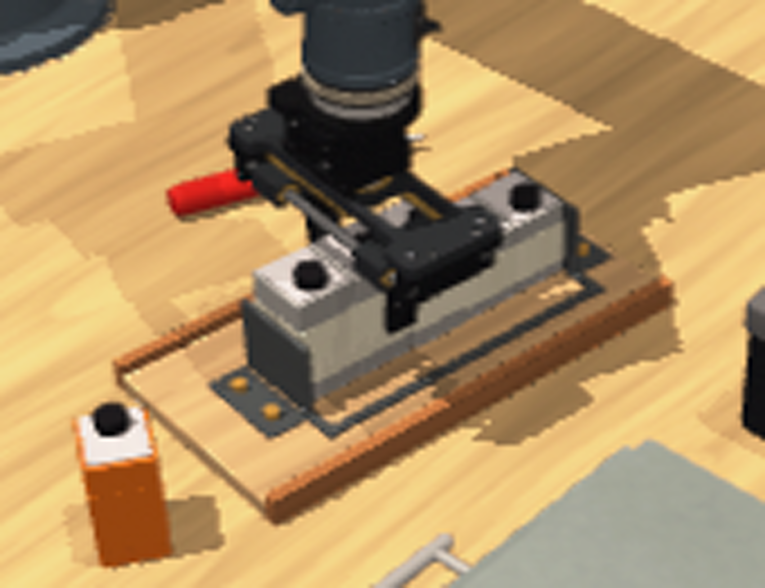

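{"fn": "send_rows", "kwargs": {"motion": [[[0, 0, -1], 0], [[0, 0, -2], 0], [[0, 0, -4], 0], [[0, 0, -8], 0], [[0, 0, -10], 0]], "gripper": 0}}

```text
time_s: 42.52
position: [0.56, -0.1201, 0.0893]
tcp_rot: [[0.989, -0.14, -0.051], [-0.14, -0.99, 0.001], [-0.05, 0.006, -0.999]]
force: [0.8, 0.1, -0.5]
opening: 0.989
```

{"fn": "send_rows", "kwargs": {"motion": [[[0, 0, -12], 0], [[0, 0, -12], 0], [[0, 0, -12], 0], [[0, 0, -12], 0], [[0, 0, -12], 0]]}}

```text
time_s: 42.93
position: [0.5635, -0.1201, 0.1564]
tcp_rot: [[0.989, -0.14, -0.048], [-0.14, -0.99, 0.001], [-0.048, 0.006, -0.999]]
force: [-0.2, -0.5, -0.1]
opening: 0.999
```

{"fn": "send_rows", "kwargs": {"motion": [[[0, 0, -15], 0], [[-5, 5, -15], 0], [[-10, 15, -8], 0], [[-15, 25, 0], 0], [[-15, 30, 0], 0]]}}

```text
time_s: 43.35
position: [0.5152, -0.1862, 0.2084]
tcp_rot: [[0.991, -0.131, -0.033], [-0.131, -0.991, -0.005], [-0.032, 0.009, -0.999]]
force: [-0.2, -0.7, -0.5]
opening: 0.999
```

{"fn": "send_rows", "kwargs": {"motion": [[[-15, 30, 0], 0], [[-15, 30, 0], 0], [[-10, 30, 0], 0], [[-5, 20, 0], 0], [[0, 10, 0], 0]]}}

```text
time_s: 43.77
position: [0.4504, -0.3062, 0.2191]
tcp_rot: [[0.991, -0.131, -0.026], [-0.132, -0.991, -0.012], [-0.024, 0.015, -1.0]]
force: [0.2, -0.2, 0.2]
opening: 0.997
```

Run:
```python
from h import *
from rig import capture
rp()
a=capture('top')['image']; b=capture('scene')['image']
cv2.imwrite('pics/t10.png',a); cv2.imwrite('pics/s10.png',b)
v=np.vstack([cv2.resize(a[150:255,240:400],(780,300*0+512),interpolation=cv2.INTER_CUBIC)])
cv2.imwrite('pics/t10c.png',v); cv2.imwrite('pics/s10c.png',cv2.resize(b[150:290,160:330],None,fx=4.5,fy=4.2,interpolation=cv2.INTER_CUBIC))
```

```text
t 43.77 grip rack-x 0.4893 y -0.2399 z 0.2191 tilt rx,ry [-0.0241 -0.0157] ang -7.56 F rx,ry,z [ 0.24 -0.14  0.17] M [-0.03 -0.16  0.01] open 0.997
```

View pics/t10c.png

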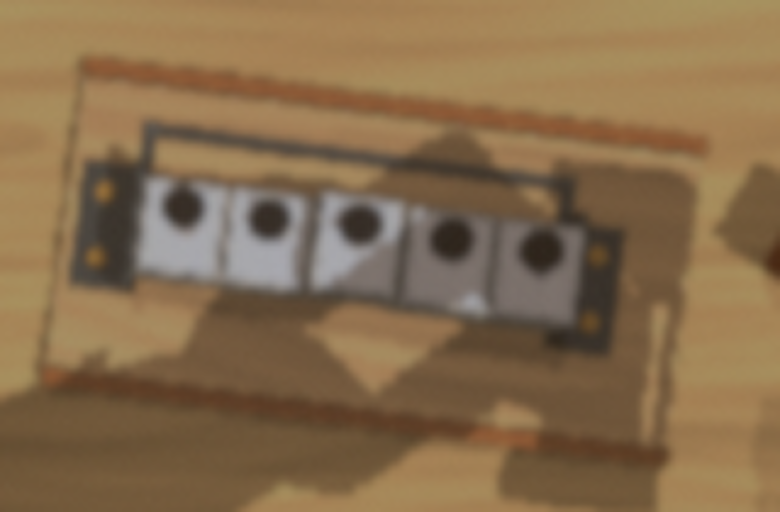

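View pics/s10c.png

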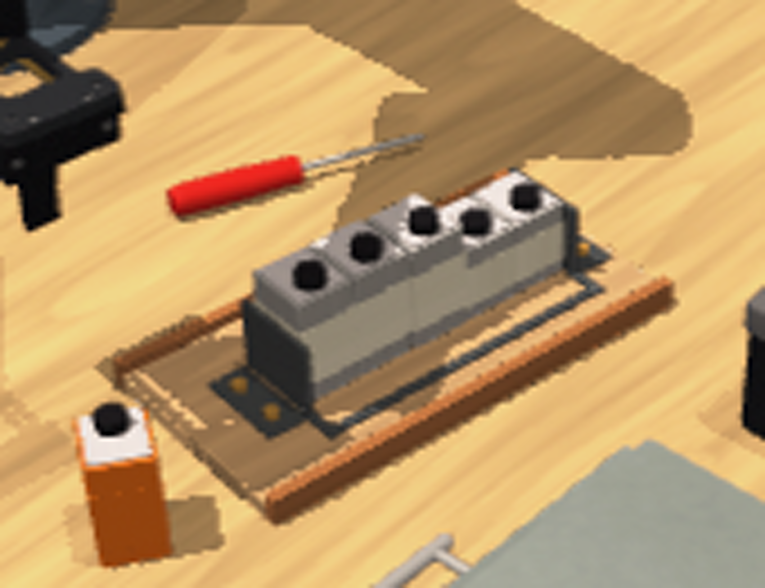

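Run:
```python
from h import *
a=cv2.imread("pics/t10.png"); g=a.max(axis=2); m=(g[180:220,262:370]<62).astype(np.uint8)
n,l,s,c=cv2.connectedComponentsWithStats(m)
for i in range(1,n):
    if 12<s[i,4]<60:
        u=c[i]+[262,180]; z=.087 if u[0]<303 else .113
        P=back("top",[u],z)[0]; print(s[i,4],np.round(u,1),z,"rack x %.4f y %.4f"%(P@RX-.01,P@RY))
# bystander changes
b0=cv2.imread("pics/scene0.png").astype(int); b1=cv2.imread("pics/s10.png").astype(int)
for n,(x,y) in dict(mug=(123,256),spare=(355,181),jar=(370,158),tape=(319,140),orange=(187,266)).items():
    d=abs(b0-b1)[y-14:y+15,x-14:x+15].max(axis=2); print(n,(d>40).sum())
```

```text
54 [263.8 195.9] 0.087 rack x 0.5553 y 0.1253
21 [277. 192.] 0.087 rack x 0.5693 y 0.0942
20 [294.8 194.5] 0.087 rack x 0.5688 y 0.0495
22 [313.5 195.7] 0.113 rack x 0.5695 y 0.0049
38 [332.2 198.8] 0.113 rack x 0.5680 y -0.0408
42 [350.7 201. ] 0.113 rack x 0.5685 y -0.0859
51 [362.4 208.8] 0.113 rack x 0.5535 y -0.1162
20 [357.5 218.6] 0.113 rack x 0.5285 y -0.1074
mug 25
spare 0
jar 0
tape 180
orange 1
```

{"fn": "send_rows", "kwargs": {"motion": [[[0, 0, 0], 0], [[0, 0, 0], 0], [[0, 0, 0], 0], [[0, 0, 0], 0], [[0, 0, 0], 0]]}}

```text
time_s: 44.28
position: [0.4539, -0.3001, 0.2192]
tcp_rot: [[0.992, -0.126, -0.025], [-0.127, -0.992, -0.009], [-0.023, 0.012, -1.0]]
force: [-0.3, 1.1, -0.4]
opening: 1.003
```

```bash
python3 -c "
from h import *
from rig import bot
js(); print(bot.hand_in())"
```

```text
44.28 [-44.46  24.61  93.31  -1.53  62.73 -36.48] [ 1.35 -0.02  0.24  0.17  0.17  0.09] sum 180.64 z [ 0.4539 -0.3001  0.2192] [-0.0245 -0.0092]
the job is handed in; nothing more can be done
None
```

The job is done and was handed in at 44.3 s. The loose tin stands on the board between `tall_a` and `tall_b`, and both groups are against their stops.

**What I did:**
- I slid `tall_a`, then `tall_b` with the two short tins, until each met its stop. The highest push I read was about 12 N.
- I felt both faces of the gap with closed fingers to find its centre.
- I squared up the loose tin on the bench, gripped it again across its 50 mm side, and lowered it until it touched the board at about 5 N. Then I let go and withdrew.

**Last checks:**
- The five cap positions in the top view agree with one straight row to within about 1.5 mm across it. Tall tin spacing is 45 to 46 mm along it.
- The pictures show all five tins upright.
- The spare tin, jar and orange tin show no change. The mug area differs slightly, which I took for arm shadow.
- The tape area differs more. I took that to be the loose tin having gone from in front of it, and did not look at it separately.

**What went less well:**
- The tool picked up a tilt of up to about 3° during fast moves, mostly across the row, and I could not get it out. The tin was set down slightly leaning and settled flat when released.
- My attempts to remove the tilt, short up-and-down moves above the loose tin and a back-and-forth with the tin held, gained nothing lasting and cost about 5 s.

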